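# Lay out a stripped small engine on the green mat

## Task

Lay the stripped engine out on the green mat for inspection: the finned cylinder upright midway between the crankcase and the carburettor, squared up with the mat and with the blue head upright on top of it, centred; the flywheel, hub up, directly in front of the carburettor (robot's side, going by the mat's edges) with about 30 mm of clear mat between them. Take the tall red spark-plug box out of the packed crate and stand it, squared up with the mat, directly behind the crankcase (the side away from the robot) with about 30 mm of clear mat between them. Leave the two short boxes standing in the crate.

Things in the scene. Friction and masses are not known exactly. Their poses are not given: they have to be found in the camera images.
- mat: bright green square mat, 260 x 260 mm, 3 mm thick, fixed to the bench. Origin: centre of its underside, on the bench top (z = 0); x points along its edges away from the robot ("behind"), -x towards the robot ("in front"), y to the robot's left. It may be turned a little on the bench, and in front, behind and squared up go by its edges. Its centre is the point midway between crankcase and carburettor.
- crankcase: grey aluminium crankcase block on a dark 60 x 60 mm foot, with a round black mouth on top, 59 mm high, fixed on the mat 90 mm to one side (left or right) of the mat's centre. Origin: centre of its underside (on the mat's top, 3 mm above the bench); axes parallel to the mat's. Plug box correctly behind it: box centre about 73 mm from this origin along +x.
- carb: carburettor: orange body with a grey tube lying along x on a black 50 x 50 mm foot, brass cap, 54 mm high, fixed on the mat 90 mm to the other side of the mat's centre. Origin: centre of its underside (on the mat's top); axes parallel to the mat's. Flywheel correctly in front of it: flywheel centre about 85 mm from this origin along -x.
- cylinder_mid (a point): centre (half-way up) of the loose finned aluminium engine cylinder, a 44 x 44 mm square block 40 mm high with level fins and a black bore disc on its flat top, 180 g; it stands upright, z up, x and y square to its sides (either side may face the front).
- head_mid (a point): centre (half-way up) of the loose blue round cylinder head, 44 mm diameter, 22 mm high, flat above and below, steel bolt heads and a black plug hole on top, 90 g; z up.
- flywheel_mid (a point): centre (half-way up) of the loose flywheel, 36 mm high overall: dark steel disc 60 mm diameter, 12 mm thick, lying flat, with a brass hub of 26 mm diameter rising 24 mm above the middle of the disc (hub top 18 mm above this point), 250 g; z up.
- plugbox_mid (a point): centre (half-way up) of the spark-plug box: red carton with a white top, 26 x 26 mm, 88 mm high, rigid, 70 g; z up, x and y square to its sides. It stands loose in the crate, in any of the three places, touching its neighbours and the crate's walls with under 1 mm of play; its upper 42 mm stand clear above the two short boxes.
- crate: small open blue steel crate fixed to the bench, 36 x 89 mm outside, 30 mm high, walls and floor 4 mm, holding three boxes in a row along its y. Origin: centre of its underside; x across the row.
- box_a_mid (a point): centre of the short yellow box in the crate, 26 x 26 mm, 46 mm high, 60 g, loose; bystander.
- box_b_mid (a point): centre of the short brown cardboard-coloured box in the crate, 26 x 26 mm, 46 mm high, 60 g, loose; bystander.
Things that resemble listed ones, but are neither listed nor needed, are in the scene too. Leave any pink look-alike of the part that bears flywheel_mid alone.

How it is judged:
At the end, for the whole second after the job is handed in: All released, at rest, upright (0.15 rad): cylinder within 15 mm of midway, head centred on it within 8 mm; flywheel and plug box within 15 mm sideways, gap 30 +-15 mm; cylinder and plug box square to the mat within 0.22 rad; both short boxes standing within 30 mm of their starts (horizontal distance between cylinder_mid and mat below 0.015 m and height (world z) of cylinder_mid between 0.019 and 0.027 m and angle between each of cylinder_mid, head_mid, flywheel_mid, plugbox_mid's own z axis and vertical below 0.15 rad and (angle between the x axis of cylinder_mid and the x axis of mat, either way round below 0.22 rad or angle between the x axis of cylinder_mid and the y axis of mat, either way round below 0.22 rad) and horizontal distance between head_mid and cylinder_mid below 0.008 m and z of head_mid in the frame of cylinder_mid between 0.028 and 0.034 m and x of flywheel_mid in the frame of carb between -0.1 and -0.07 m and y of flywheel_mid in the frame of carb between -0.015 and 0.015 m and height (world z) of flywheel_mid between 0.017 and 0.025 m and x of plugbox_mid in the frame of crankcase between 0.058 and 0.088 m and y of plugbox_mid in the frame of crankcase between -0.015 and 0.015 m and height (world z) of plugbox_mid between 0.043 and 0.051 m and (angle between the x axis of plugbox_mid and the x axis of mat, either way round below 0.22 rad or angle between the x axis of plugbox_mid and the y axis of mat, either way round below 0.22 rad) and linear speed of each of cylinder, head, flywheel, plugbox below 0.02 m/s and distance of each of box_a_mid, box_b_mid from where it was at the start of the episode below 0.03 m and angle between each of box_a_mid, box_b_mid's own z axis and vertical below 0.3 rad); the robot touches nothing.
It fails at once if a short box is lifted out of the crate or knocked over (distance of any of box_a_mid, box_b_mid from where it was at the start of the episode above 0.035 m or angle between any of box_a_mid, box_b_mid's own z axis and vertical above 0.5 rad).
It also fails if it takes over 123 s, if anything falls off the work surface, if the arm or the gripper's body presses on something with over 40 N, if the wrist force passes 120 N, or if a joint passes its speed limit or range.

## Robot

A 6-joint arm with a two-finger parallel gripper is mounted at the origin on the work surface. World frame = base frame: x ahead of the robot, y to its left, z up, the work surface at z = 0. Lengths are in m, angles in rad, forces in N, time in s.
With the tool pointing down it reaches from about 0.35 to 0.85 m from the base axis. Payload 8.1 kg.
Tool frame: the origin (TCP) lies on the centre line of the jaws, within the pads' length; the fingertips stand 11 mm ahead of it and the grasp point (between the pads) lies 8 mm behind it (manip.nose_length is the x of the fingertips in the tool frame, in m); x points along the fingers, z is the direction in which the jaws open and shut, and the axes are right-handed (so a half turn about x gives the same grasp; the last joint's range is limited). The gripper opens to 85 mm and grips with 20 to 120 N. Pads are 22 mm wide; open, the fingers measure 114 mm over their backs; the gripper's body (76 mm by 85 mm) begins 54 mm behind the grasp point. The pads swing forward as they close: fully open they stand 13 mm farther back than shut.
Start: joints at [-1.36, 0.13, 1.488, -0, 1.523, -0.085], TCP at [0.175, -0.574, 0.22] pointing down, gripper open.
Joint ranges: [-2.96, 2.96], [-0.89, 2.26], [0.02, 2.5], [-1.34, 4.48], [0, 2.73], [-2.66, 2.66]. Speed limits (rad/s): [2.39, 2.39, 2.79, 3.14, 3.14, 3.14].

## Interface

Orientations are given as a rotation vector (axis times angle).
In Python, from bench import manip gives the robot as it stands. The module is installed in compiled form; this text tells all that it offers.
- The arm moves only by the tool play_rows, never from a script. Its arguments are lists of equal length, an entry for each row: "gripper": the closure, from 0 (fully open) to 1 (shut); "slide": the shift along the tool's x, y, z in mm, a list of three; "turn": the turn about the tool's x in rad. A call has exactly 10 rows; each row shifts and turns the pose as measured when the row begins, along the tool's axes as they then stand; what a row does not reach is not made up. A row lasts 1/12 s, in which the tool goes at most 41.7 mm and 7.16 degrees, less where a joint would pass 70% of its speed; a pose out of reach is approached as far as the arm can. A call with a gripper value outside its range is refused whole. The fingers move at their own pace and stop on an object; "force" is the grip in N (left out, the last holds). Time passes only in rows, so rows that do not move let the fingers close, or fill a call up. It gives the time, the measured TCP pose, the force and the opening at its end, in the units of the state.
- manip.read_state(): the state, without advancing time (a new reading comes with each control period).
- manip.get_image(name): name is "side" or "top"; returns a dict with "frame" (420x560x3 uint8, red, green, blue), "intrinsics" (3x3 intrinsics, pixels), "k1" (the pictures are not rectified: a ray, as slopes to the right and down, at radius r is drawn at 1 + k1 r^2 times it, then the intrinsics apply), "pose" (4x4, takes a point from camera to world coordinates). Camera axes: x right, y down, z forward; pixel columns grow to the right and rows downward; lengths in m; the calibration is good to about 2 mm. A picture is of the moment at which its call begins. There is no depth.
- manip.sign_off(): hands the job in, once; it reports no verdict.
Trained networks look in a picture, given as the dict that the camera call returned (one of the last four; its "shot" number tells which), for a name from the list of things; names that differ only in an ending like _2 or _b are one class to them, and where a whole thing is asked for, a point or a joint stands for the part that bears it (a point fixed in the world has none). Each returns a list of dicts, best first, with "confidence" (0 to 1); they miss things now and then, are a little off and sometimes report something else, mostly with a low value. They report only what shows in the picture. A call takes as long as a camera call. They do not tell look-alikes from the thing itself.
- manip.search_frame(picture, name): "xyz" ([x, y, z] in m, in world coordinates, good to about 4 mm: the middle of the surface that is visible of it).
- manip.tip_of(picture, name): "xyz" ([x, y, z] in m, in world coordinates, good to about 4 mm: a listed point, or the origin of a listed thing).
The state is a dict: "time_s": time; "q": joint angles; "joint_vel": joint speeds; "tau": joint torques, N m; "eef_pos": TCP position; "orientation": TCP orientation; "ft_force": force on the tool from outside, world axes, zero at the start; "torque": the same for the moment, N m; "grip_width": finger opening in m.
Only numpy, scipy, OpenCV 4.12 (cv2) and the standard library are available. Lean on these libraries where they do the work, as an engineer would, in place of code of your own. Each camera call takes 0.05 s, during which the arm holds its last target.

## Working session

There is one attempt and no reset: what is moved stays moved. The work goes in short steps, Python scripts to look and compute and a tool call to move; the robot and the scene stay as the last step left them, time stands still between calls to the robot, and variables do not carry over. Pictures are saved under pics/ and viewed, and the job is handed in when it is done.

Besides the shell and the picture viewer there is one more tool, called as a command line: name --pt "numbers of a row" for each row, then --argument value for the rest. play_rows: Moves the arm, as the interface text tells. Its arguments: {"type":"object","properties":{"gripper":{"type":"array"},"slide":{"type":"array"},"turn":{"type":"array"},"force":{"type":"number"}},"required":["gripper","slide","turn"]}

```bash
mkdir -p pics; cat > h.py <<'E'
import numpy as np, cv2
from bench import manip
def snap(n,fn):
    p=manip.get_image(n); cv2.imwrite('pics/'+fn,p['frame'][:,:,::-1]); return p
E
python3 - <<'E'
from h import *
s=manip.read_state(); print(s['time_s'],s['eef_pos'],s['orientation'],s['grip_width'],manip.nose_length)
t=snap('top','t0.png'); u=snap('side','s0.png')
for nm,p in (('top',t),('side',u)):
    print(nm,p['k1'],p['intrinsics'].tolist() if hasattr(p['intrinsics'],'tolist') else p['intrinsics']); print(np.round(p['pose'],3))
    for n in ['mat','crankcase','carb','cylinder_mid','head_mid','flywheel_mid','plugbox_mid','crate','box_a_mid','box_b_mid']:
        print(n,[(np.round(d['xyz'],3).tolist(),round(d['confidence'],2)) for d in manip.tip_of(p,n)[:3]])
E
```

```text
0.0 [ 0.17479093 -0.57339665  0.21945138] [ 0.98975802  1.33614815 -0.987825  ] 0.08552644182306549 0.011
top -0.06532463328119 [[516.8669077390931, 0.0, 288.6376062088957], [0.0, 516.8669077390931, 213.2250826131445], [0.0, 0.0, 1.0]]
[[-0.024 -0.977  0.213  0.224]
 [-1.     0.025  0.    -0.017]
 [-0.005 -0.213 -0.977  1.274]
 [ 0.     0.     0.     1.   ]]
mat [([0.55, 0.014, -0.0], 0.85)]
crankcase [([0.538, -0.071, 0.005], 0.78)]
carb [([0.566, 0.104, 0.006], 0.96)]
cylinder_mid [([0.439, -0.329, 0.018], 0.71)]
head_mid [([0.586, -0.29, 0.008], 0.52)]
flywheel_mid [([0.444, 0.307, 0.019], 0.89), ([0.344, 0.286, 0.02], 0.68)]
plugbox_mid [([0.597, 0.259, 0.05], 0.81), ([0.577, 0.305, 0.029], 0.29)]
crate [([0.584, 0.285, -0.003], 0.7)]
box_a_mid [([0.586, 0.283, 0.029], 0.44)]
box_b_mid [([0.579, 0.305, 0.029], 0.47)]
side -0.04764046350377412 [[507.38595866083176, 0.0, 275.9603561694796], [0.0, 507.38595866083176, 203.55783244867277], [0.0, 0.0, 1.0]]
[[-0.992 -0.059  0.107  0.369]
 [-0.122  0.53  -0.839  0.841]
 [-0.007 -0.846 -0.534  0.6  ]
 [ 0.     0.     0.     1.   ]]
mat [([0.552, 0.018, 0.001], 0.92)]
crankcase [([0.542, -0.075, 0.002], 0.88)]
carb [([0.562, 0.106, 0.002], 0.9)]
cylinder_mid [([0.444, -0.328, 0.022], 0.82)]
head_mid [([0.587, -0.291, 0.013], 0.68)]
flywheel_mid [([0.448, 0.304, 0.02], 0.97), ([0.338, 0.285, 0.018], 0.77)]
plugbox_mid [([0.593, 0.258, 0.044], 0.76)]
crate [([0.588, 0.28, 0.002], 0.74)]
box_a_mid [([0.587, 0.282, 0.028], 0.56)]
box_b_mid [([0.579, 0.307, 0.025], 0.6)]
```

View pics/t0.png

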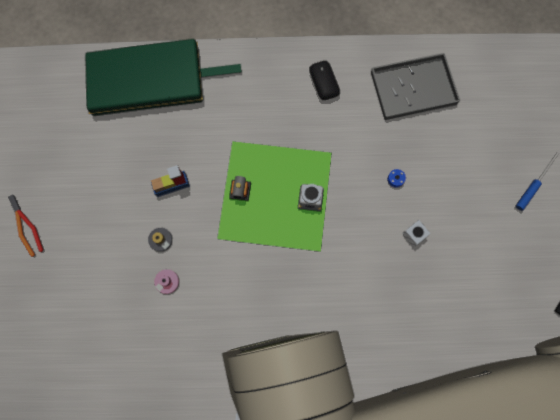

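View pics/s0.png

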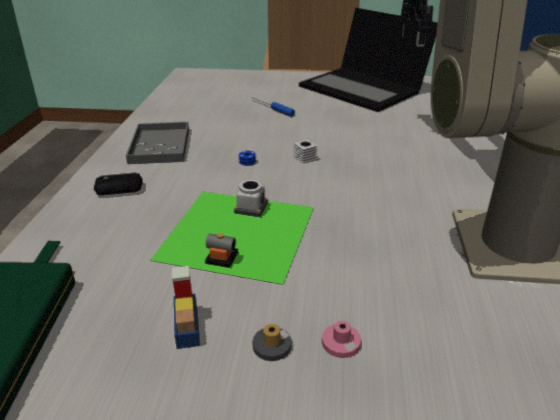

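The dark flywheel is at (160,239) in the top view, and its pink look-alike is at (167,282). The dark steel disc with the brass hub fits the description. Next I'll confirm it in a crop and measure the yaws.

```bash
cat >> h.py <<'E'
def K(p): return np.array(p['intrinsics']),np.array(p['pose']),p['k1']
def proj(p,X):
    k,T,k1=K(p); X=np.atleast_2d(X); c=(X-T[:3,3])@T[:3,:3]; s=c[:,:2]/c[:,2:]
    s=s*(1+k1*(s**2).sum(1,keepdims=True)); return s*[k[0,0],k[1,1]]+k[:2,2]
def rect(p,cx,cy,z,half=.06,sc=.0004):
    # view from above: up=+x, left=+y
    n=int(2*half/sc); i=(np.arange(n)+.5)*sc-half
    X=np.stack([np.repeat((cx-i)[:,None],n,1),np.repeat((cy-i)[None],n,0),np.full((n,n),z)],-1).reshape(-1,3)
    uv=proj(p,X).astype(np.float32).reshape(n,n,2)
    return cv2.remap(p['frame'],uv[...,0],uv[...,1],cv2.INTER_CUBIC)
def corners(p,poly,z):
    # pixels -> plane z
    k,T,k1=K(p); d=np.array([k1,0,0,0,0.])
    s=(np.atleast_2d(poly).astype(float)-k[:2,2])/[k[0,0],k[1,1]]; r=s.copy()
    for _ in range(20): r=s/(1+k1*(r**2).sum(1,keepdims=True))
    v=np.c_[r,np.ones(len(r))]@T[:3,:3].T; t=(z-T[2,3])/v[:,2]; return T[:3,3]+v*t[:,None]
def matpose(p):
    hsv=cv2.cvtColor(p['frame'],cv2.COLOR_RGB2HSV); m=cv2.inRange(hsv,(45,150,80),(75,255,255))
    c=max(cv2.findContours(m,0,cv2.CHAIN_APPROX_NONE)[0],key=cv2.contourArea)[:,0]
    w=corners(p,c,.003)[:,:2]; h=cv2.convexHull((w*1000).astype(np.float32))
    return cv2.minAreaRect(h)
E
python3 - <<'E'
from h import *
t=snap('top','t1.png'); u=snap('side','s1.png')
print(matpose(t),matpose(u))
L=[]
for p in (t,u):
    L.append(np.hstack([rect(p,.441,-.329,.043),rect(p,.587,-.291,.022),rect(p,.445,.305,.036)]))
im=np.vstack(L); im=cv2.resize(im,(798,532)); cv2.imwrite('pics/r1.png',im[:,:,::-1])
L=[np.hstack([rect(p,.587,.283,z) for z in (.088+.004,.05,.03)]) for p in (t,u)]
im=np.vstack(L); im=cv2.resize(im,(798,532)); cv2.imwrite('pics/r2.png',im[:,:,::-1])
E
```

```text
((628.0860595703125, -75.76077270507812), (89.41107177734375, 75.89167785644531), 76.83423614501953) ((552.9722900390625, 18.043258666992188), (257.7991638183594, 257.5543212890625), 81.54369354248047)
```

View pics/r1.png

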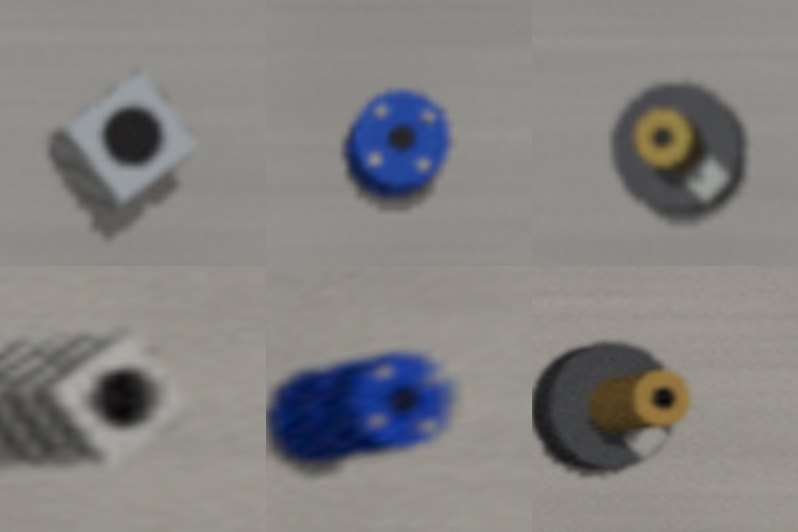

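View pics/r2.png

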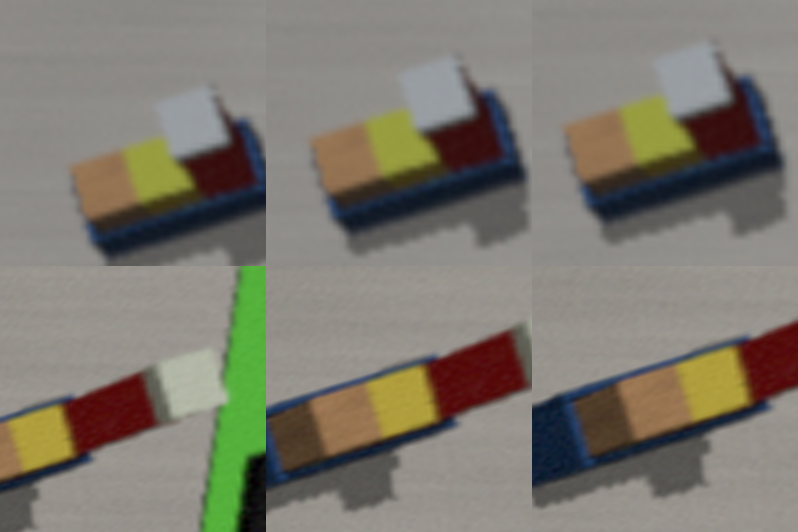

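```bash
cat >> h.py <<'E'
def seg(p,lo,hi,cx,cy,z,half=.05,sc=.0004,minarea=200):
    im=rect(p,cx,cy,z,half,sc); hsv=cv2.cvtColor(im,cv2.COLOR_RGB2HSV); m=cv2.inRange(hsv,lo,hi)
    m=cv2.morphologyEx(m,cv2.MORPH_OPEN,np.ones((5,5)))
    cs=cv2.findContours(m,0,cv2.CHAIN_APPROX_NONE)[0]
    out=[]
    for c in sorted(cs,key=cv2.contourArea,reverse=True)[:2]:
        if cv2.contourArea(c)<minarea: continue
        (a,b),(w,h),an=cv2.minAreaRect(c); (ea,eb),r=cv2.minEnclosingCircle(c)
        f=lambda a,b:(round(cx+half-b*sc,4),round(cy+half-a*sc,4))
        # image right=-y, down=-x ; world yaw of edge: dir (cos an, sin an) px -> (-sin an, -cos an)
        yaw=np.degrees(np.arctan2(-np.cos(np.radians(an)),-np.sin(np.radians(an))))%90
        out.append((f(a,b),round(w*sc*1e3,1),round(h*sc*1e3,1),'yaw%90',round(yaw,1)))
    return out
def mat2(p):
    hsv=cv2.cvtColor(p['frame'],cv2.COLOR_RGB2HSV); m=cv2.inRange(hsv,(45,130,60),(75,255,255))
    if p['intrinsics'][0][0]>510: m[:130]=0; m[260:]=0; m[:,:200]=0; m[:,350:]=0
    m=cv2.morphologyEx(m,cv2.MORPH_OPEN,np.ones((3,3)))
    ys,xs=np.nonzero(m); w=corners(p,np.c_[xs,ys],.003)[:,:2]
    return cv2.minAreaRect((w*1000).astype(np.float32))
E
python3 - <<'E'
from h import *
from scipy.spatial.transform import Rotation as R
t=snap('top','t2.png'); u=snap('side','s2.png')
print(mat2(t),mat2(u))
print(np.round(R.from_rotvec(manip.read_state()['orientation']).as_matrix(),3))
for p in (t,u):
    print('cyl',seg(p,(90,0,130),(130,60,255),.441,-.329,.040), seg(p,(0,0,150),(180,60,255),.441,-.329,.040))
    print('head',seg(p,(105,150,60),(125,255,255),.587,-.291,.022))
    print('hub',seg(p,(15,100,60),(30,255,255),.445,.305,.036,minarea=50))
    print('box',seg(p,(0,0,160),(180,50,255),.595,.259,.092))
    print('yel',seg(p,(22,120,80),(32,255,255),.587,.283,.050))
    for n in ['crate','plugbox_mid','cylinder_mid','head_mid','flywheel_mid','mat','carb','crankcase']: print(n,[np.round(d['xyz'],4).tolist() for d in manip.tip_of(p,n)[:1]])
c=np.hstack([cv2.resize(t['frame'][200:310,110:220],(400,400),interpolation=cv2.INTER_CUBIC),cv2.resize(u['frame'][300:380,240:370],(400,400),interpolation=cv2.INTER_CUBIC)])
cv2.imwrite('pics/c2.png',c[:,:,::-1])
E
```

```text
((550.5843505859375, 16.219589233398438), (255.70176696777344, 256.1571044921875), 81.64476013183594) ((552.9017944335938, 17.550048828125), (259.6324768066406, 258.48956298828125), 81.48303985595703)
[[-0.     0.957  0.291]
 [-0.     0.291 -0.957]
 [-1.    -0.     0.   ]]
cyl [((0.4402, -0.3294), 45.0, 44.6, 'yaw%90', np.float64(36.2))] [((0.4407, -0.3294), 42.4, 42.5, 'yaw%90', np.float64(36.4))]
head [((0.5815, -0.29), 41.0, 44.8, 'yaw%90', np.float64(39.0))]
hub [((0.4424, 0.3053), 27.0, 24.9, 'yaw%90', np.float64(58.0))]
box [((0.5923, 0.2572), 22.4, 21.6, 'yaw%90', np.float64(18.4))]
yel [((0.5823, 0.2819), 27.4, 28.6, 'yaw%90', np.float64(17.7))]
crate [[0.5848, 0.2823, -0.0027]]
plugbox_mid [[0.5945, 0.2592, 0.0517]]
cylinder_mid []
head_mid [[0.5891, -0.2957, 0.0115]]
flywheel_mid [[0.4419, 0.3078, 0.0198]]
mat [[0.5514, 0.0146, -0.0]]
carb [[0.5683, 0.1066, 0.0056]]
crankcase [[0.5404, -0.0713, 0.0031]]
cyl [] [((0.4412, -0.3288), 99.6, 99.6, 'yaw%90', np.float64(0.0)), ((0.3938, -0.3036), 4.8, 18.0, 'yaw%90', np.float64(0.0))]
head [((0.5836, -0.2745), 39.6, 72.6, 'yaw%90', np.float64(9.9))]
hub [((0.4449, 0.317), 25.5, 44.3, 'yaw%90', np.float64(3.7))]
box [((0.5947, 0.2557), 28.2, 27.3, 'yaw%90', np.float64(13.2))]
yel [((0.5857, 0.2816), 27.2, 26.9, 'yaw%90', np.float64(16.4))]
crate [[0.5916, 0.2828, 0.0028]]
plugbox_mid [[0.5959, 0.255, 0.0467]]
cylinder_mid [[0.4446, -0.3274, 0.0204]]
head_mid [[0.5903, -0.2884, 0.0113]]
flywheel_mid [[0.3406, 0.2868, 0.0179]]
mat [[0.5516, 0.0187, -0.0012]]
carb [[0.5641, 0.1053, 0.0014]]
crankcase [[0.5395, -0.0728, 0.0019]]
```

View pics/c2.png

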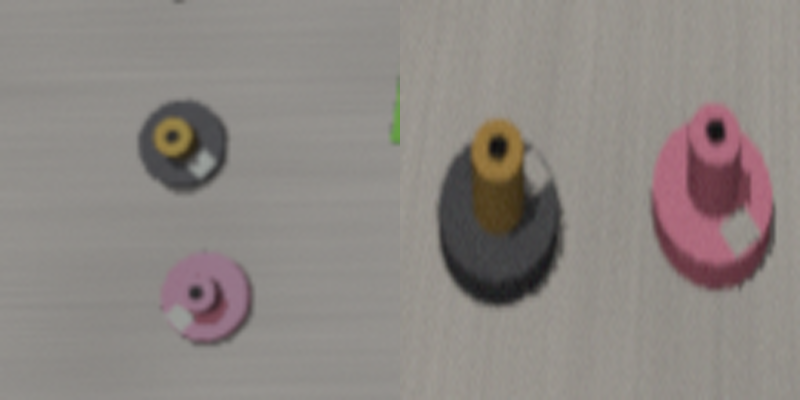

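```bash
cat > go.py <<'E'
import sys,numpy as np
from h import *
from scipy.spatial.transform import Rotation as R
# go.py x y z jawyaw_deg n   (yaw 'n' keeps)
x,y,z=map(float,sys.argv[1:4]); n=int(sys.argv[5])
s=manip.read_state(); M=R.from_rotvec(s['orientation']).as_matrix(); p=np.array(s['eef_pos'])
yw=np.degrees(np.arctan2(M[1,2],M[0,2]))
d=0 if sys.argv[4]=='n' else (float(sys.argv[4])-yw)
d=(d+90)%180-90 if len(sys.argv)<7 else d
t=-np.radians(d)/n; D=(np.array([x,y,z])-p)/n
print('t',round(s['time_s'],2),'pos',np.round(p,4),'yaw',round(yw,1),'tilt',np.round(M[:2,0],3),'w',round(s['grip_width'],4),'F',np.round(s['ft_force'],1),'q',np.round(s['q'],2))
print('turn/row',round(t,3),'len/row',round(1000*np.linalg.norm(D),1))
for i in range(n):
    print(np.round(1000*(M.T@D),0).tolist() if n>1 else np.round(1000*(M.T@D),1).tolist(),end=' ')
    M=M@R.from_rotvec([t,0,0]).as_matrix()
print()
E
python3 go.py .4415 -.329 .10 -53 10
```

```text
t 2.1 pos [ 0.1749 -0.574   0.2205] yaw -73.1 tilt [ 0. -0.] w 0.0853 F [-0.4  0.8 -0.3] q [-1.36  0.13  1.49  0.    1.52 -0.09]
turn/row -0.035 len/row 38.2
[12.0, 33.0, -16.0] [12.0, 33.0, -15.0] [12.0, 34.0, -13.0] [12.0, 34.0, -12.0] [12.0, 35.0, -11.0] [12.0, 35.0, -10.0] [12.0, 35.0, -9.0] [12.0, 35.0, -7.0] [12.0, 36.0, -6.0] [12.0, 36.0, -5.0]
```

play_rows --gripper '[0,0,0,0,0,0,0,0,0,0]' --pt "12 33 -16" --pt "12 33 -15" --pt "12 34 -13" --pt "12 34 -12" --pt "12 35 -11" --pt "12 35 -10" --pt "12 35 -9" --pt "12 35 -7" --pt "12 36 -6" --pt "12 36 -5" --turn '[-0.035,-0.035,-0.035,-0.035,-0.035,-0.035,-0.035,-0.035,-0.035,-0.035]' --force 40

```text
time_s: 2.93
eef_pos: [0.4468, -0.3261, 0.0993]
orientation: [0.711, 1.439, -0.727]
ft_force: [1.7, -0.9, -1.2]
grip_width: 0.0856
```

```bash
python3 go.py .4415 -.329 .014 -53 7
```

```text
t 2.93 pos [ 0.4468 -0.3261  0.0993] yaw -52.9 tilt [ 0.003 -0.013] w 0.0856 F [ 1.7 -0.9 -1.2] q [-0.72  0.09  1.76 -0.01  1.28  0.21]
turn/row 0.0 len/row 12.2
[12.0, -1.0, -0.0] [12.0, -1.0, -0.0] [12.0, -1.0, -0.0] [12.0, -1.0, -0.0] [12.0, -1.0, -0.0] [12.0, -1.0, -0.0] [12.0, -1.0, -0.0]
```

play_rows --gripper '[0,0,0,0,0,0,0,0,0,0]' --pt "6 -3 0" --pt "10 -3 0" --pt "12 0 0" --pt "12 0 0" --pt "12 0 0" --pt "12 0 0" --pt "11 0 0" --pt "8 0 0" --pt "3 0 0" --pt "0 0 0" --turn '[0,0,0,0,0,0,0,0,0,0]'

```text
time_s: 3.77
eef_pos: [0.4426, -0.3264, 0.0013]
orientation: [0.711, 1.445, -0.723]
ft_force: [0.7, 0.3, -0.3]
grip_width: 0.0854
```

```bash
python3 go.py .4415 -.329 .014 -53 1
```

```text
t 3.77 pos [ 0.4426 -0.3264  0.0013] yaw -52.7 tilt [ 0.001 -0.008] w 0.0854 F [ 0.7  0.3 -0.3] q [-0.72  0.21  1.82 -0.01  1.1   0.2 ]
turn/row 0.006 len/row 13.0
[-12.7, -2.5, 1.5]
```

play_rows --gripper '[0,0,0,0.5,1,1,1,1,1,1]' --pt "-8 -2 1" --pt "-3 0 0" --pt "0 0 0" --pt "0 0 0" --pt "0 0 0" --pt "0 0 0" --pt "0 0 0" --pt "0 0 0" --pt "0 0 0" --pt "0 0 0" --turn '[0,0,0,0,0,0,0,0,0,0]'

```text
time_s: 4.6
eef_pos: [0.4436, -0.3305, 0.0173]
orientation: [0.709, 1.439, -0.723]
ft_force: [-1.1, 0.4, 0.4]
grip_width: 0.0426
```

```bash
python3 - <<'E'
from h import *
u=snap('side','s3.png'); cv2.imwrite('pics/s3c.png',cv2.resize(u['frame'][60:260,180:380],(600,600))[:,:,::-1])
E
python3 go.py .4415 -.329 .014 -53 1
```

```text
t 4.65 pos [ 0.4436 -0.3305  0.0173] yaw -52.7 tilt [ 0.005 -0.012] w 0.0425 F [ 0.   0.6 -0.2] q [-0.73  0.19  1.81 -0.01  1.13  0.19]
turn/row 0.006 len/row 4.2
[3.3, -0.8, -2.5]
```

View pics/s3c.png

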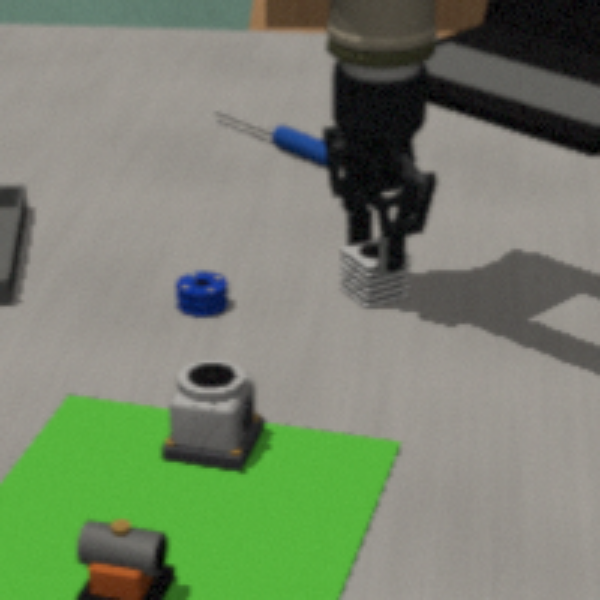

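play_rows --gripper '[1,1,1,1,1,1,1,1,1,1]' --pt "-10 0 0" --pt "-20 0 0" --pt "-30 0 0" --pt "-30 0 0" --pt "-15 0 0" --pt "0 0 0" --pt "0 0 0" --pt "0 0 0" --pt "0 0 0" --pt "0 0 0" --turn '[0,0,0,0,0,-0.08,-0.08,-0.08,-0.08,-0.08]' --force 60

```text
time_s: 5.48
eef_pos: [0.4413, -0.3273, 0.1312]
orientation: [0.389, 1.53, -0.402]
ft_force: [-0.3, 0.6, -2.4]
grip_width: 0.0421
```

```bash
python3 go.py .5517 .0169 .12 -8.4 10
```

```text
t 5.48 pos [ 0.4413 -0.3273  0.1312] yaw -28.9 tilt [ 0.002 -0.009] w 0.0421 F [-0.3  0.6 -2.4] q [-0.73  0.05  1.74 -0.01  1.34 -0.22]
turn/row -0.036 len/row 36.2
[1.0, 35.0, -7.0] [1.0, 36.0, -6.0] [1.0, 36.0, -4.0] [1.0, 36.0, -3.0] [1.0, 36.0, -2.0] [1.0, 36.0, -1.0] [1.0, 36.0, 1.0] [1.0, 36.0, 2.0] [1.0, 36.0, 3.0] [1.0, 36.0, 5.0]
```

play_rows --gripper '[1,1,1,1,1,1,1,1,1,1]' --pt "0 35 -7" --pt "0 40 -6" --pt "0 40 -4" --pt "0 40 -3" --pt "0 40 -2" --pt "0 40 -1" --pt "0 38 1" --pt "0 36 2" --pt "0 28 3" --pt "0 12 3" --turn '[-0.036,-0.036,-0.036,-0.036,-0.036,-0.036,-0.036,-0.036,-0.036,-0.03]'

```text
time_s: 6.32
eef_pos: [0.5505, 0.0174, 0.1338]
orientation: [0.099, 1.562, -0.118]
ft_force: [0.7, -0.3, -1.8]
grip_width: 0.0417
```

```bash
python3 go.py .5517 .0169 .022 -8.4 1
```

```text
t 6.32 pos [0.5505 0.0174 0.1338] yaw -7.9 tilt [ 0.005 -0.012] w 0.0417 F [ 0.7 -0.3 -1.8] q [-0.05  0.05  1.73 -0.01  1.35  0.09]
turn/row 0.008 len/row 111.8
[111.8, 0.9, 0.5]
```

play_rows --gripper '[1,1,1,1,1,1,1,1,1,1]' --pt "15 0 1" --pt "22 0 0" --pt "22 0 0" --pt "16 0 0" --pt "8 0 0" --pt "3 0 0" --pt "0 0 0" --pt "0 0 0" --pt "0 0 0" --pt "0 0 0" --turn '[0,0,0,0,0,0,0,0,0,0]'

```text
time_s: 7.15
eef_pos: [0.5556, 0.0227, 0.0524]
orientation: [0.092, 1.556, -0.108]
ft_force: [0.6, -0.1, -3.0]
grip_width: 0.0421
```

```bash
python3 go.py .5517 .0169 .022 -8.4 1
python3 - <<'E'
from h import *
t=snap('top','t4.png');u=snap('side','s4.png')
cv2.imwrite('pics/c4.png',np.hstack([cv2.resize(u['frame'][150:300,140:340],(400,300)),cv2.resize(t['frame'][120:270,190:390],(400,300))])[:,:,::-1])
E
```

```text
t 7.15 pos [0.5556 0.0227 0.0524] yaw -7.3 tilt [ 0.012 -0.011] w 0.0421 F [ 0.6 -0.1 -3. ] q [-0.04  0.15  1.79 -0.01  1.19  0.09]
turn/row 0.019 len/row 31.2
[30.4, -6.0, -3.6]
```

View pics/c4.png

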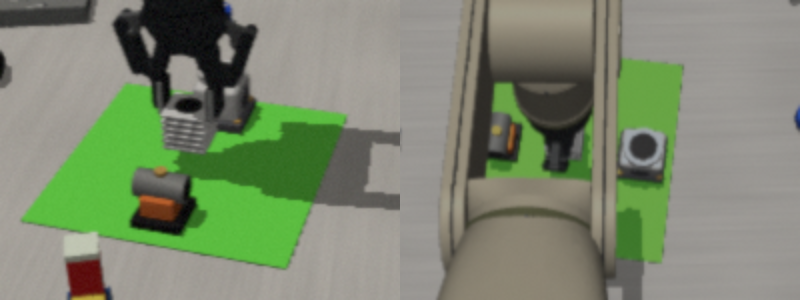

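play_rows --gripper '[1,1,1,1,1,1,1,1,1,1]' --pt "4 -4 -2" --pt "6 -2 -1" --pt "6 0 0" --pt "4 0 0" --pt "2 0 0" --pt "0 0 0" --pt "0 0 0" --pt "0 0 0" --pt "0 0 0" --pt "0 0 0" --turn '[0.01,0.01,0,0,0,0,0,0,0,0]'

```text
time_s: 8.08
eef_pos: [0.5522, 0.016, 0.0286]
orientation: [0.11, 1.554, -0.126]
ft_force: [0.3, -0.0, -1.1]
grip_width: 0.0421
```

```bash
python3 go.py .5517 .0169 .0205 -8.4 1
```

```text
t 8.08 pos [0.5522 0.016  0.0286] yaw -8.6 tilt [ 0.013 -0.011] w 0.0421 F [ 0.3 -0.  -1.1] q [-0.06  0.17  1.81 -0.01  1.15  0.1 ]
turn/row -0.004 len/row 8.2
[8.1, 0.9, -0.8]
```

play_rows --gripper '[1,1,1,1,1,1,1,1,1,1]' --pt "2 1 -1" --pt "2 0 0" --pt "2 0 0" --pt "1 0 0" --pt "0 0 0" --pt "0 0 0" --pt "0 0 0" --pt "0 0 0" --pt "0 0 0" --pt "0 0 0" --turn '[0,0,0,0,0,0,0,0,0,0]'

```text
time_s: 8.92
eef_pos: [0.5519, 0.0173, 0.0215]
orientation: [0.11, 1.553, -0.125]
ft_force: [-0.5, 0.1, -1.4]
grip_width: 0.0424
```

```bash
python3 go.py .5517 .0169 .0205 -8.4 1
```

```text
t 8.92 pos [0.5519 0.0173 0.0215] yaw -8.6 tilt [ 0.014 -0.011] w 0.0424 F [-0.5  0.1 -1.4] q [-0.05  0.18  1.82 -0.01  1.13  0.1 ]
turn/row -0.003 len/row 1.1
[1.0, -0.4, -0.2]
```

Now 2 mm more to touch the mat, open slowly, then rise.

play_rows --gripper '[1,1,1,1,0.3,0,0,0,0,0]' --pt "1 0 0" --pt "1 0 0" --pt "0 0 0" --pt "0 0 0" --pt "0 0 0" --pt "0 0 0" --pt "0 0 0" --pt "0 0 0" --pt "-10 0 0" --pt "-20 0 0" --turn '[0,0,0,0,0,0,0,0,0,0]'

```text
time_s: 9.75
eef_pos: [0.5493, 0.0175, 0.048]
orientation: [0.109, 1.558, -0.126]
ft_force: [0.4, -0.6, 0.2]
grip_width: 0.0854
```

```bash
python3 go.py .586 -.2925 .12 -8.4 10
```

```text
t 9.75 pos [0.5493 0.0175 0.048 ] yaw -8.6 tilt [ 0.009 -0.011] w 0.0854 F [ 0.4 -0.6  0.2] q [-0.05  0.14  1.81 -0.01  1.19  0.1 ]
turn/row -0.0 len/row 32.0
[-7.0, -30.0, 8.0] [-7.0, -30.0, 8.0] [-7.0, -30.0, 8.0] [-7.0, -30.0, 8.0] [-7.0, -30.0, 8.0] [-7.0, -30.0, 8.0] [-7.0, -30.0, 8.0] [-7.0, -30.0, 8.0] [-7.0, -30.0, 8.0] [-7.0, -30.0, 8.0]
```

play_rows --gripper '[0,0,0,0,0,0,0,0,0,0]' --pt "-30 0 0" --pt "-30 0 0" --pt "-10 -20 4" --pt "0 -36 10" --pt "0 -40 11" --pt "0 -40 11" --pt "0 -40 11" --pt "0 -40 11" --pt "0 -36 10" --pt "0 -30 6" --turn '[0,0,0,0,0,0,0,0,0,0]'

```text
time_s: 10.58
eef_pos: [0.5861, -0.2743, 0.1415]
orientation: [0.098, 1.542, -0.117]
ft_force: [-0.1, -0.7, -0.6]
grip_width: 0.0856
```

```bash
python3 go.py .586 -.2925 .025 -8.4 1;python3 - <<'E'
from h import *
t=snap('top','t5.png');u=snap('side','s5.png')
cv2.imwrite('pics/c5.png',np.hstack([cv2.resize(u['frame'][120:270,140:340],(400,300)),cv2.resize(t['frame'][120:270,190:390],(400,300))])[:,:,::-1])
for p in (t,u):
  for z in (.043,): print('cyl',seg(p,(0,0,130),(180,60,255),.5517,.0169,z,half=.04))
  for n in('cylinder_mid','mat','crankcase','carb'):print(n,[np.round(d['xyz'],4).tolist() for d in manip.tip_of(p,n)[:2]])
E
```

```text
t 10.58 pos [ 0.5861 -0.2743  0.1415] yaw -7.9 tilt [ 0.025 -0.013] w 0.0856 F [-0.1 -0.7 -0.6] q [-0.52  0.27  1.47  0.    1.37 -0.38]
turn/row 0.009 len/row 117.9
[116.7, -16.9, -0.7] 
cyl [((0.55, 0.0164), 44.9, 44.5, 'yaw%90', np.float64(81.3))]
cylinder_mid [[0.5531, 0.0178, 0.0228]]
mat [[0.5524, 0.0155, -0.0006]]
crankcase [[0.5383, -0.0727, 0.0025]]
carb [[0.5681, 0.1052, 0.0056]]
cyl [((0.5521, 0.0171), 44.7, 43.4, 'yaw%90', np.float64(81.1))]
cylinder_mid [[0.5576, 0.0187, 0.0265]]
mat [[0.5503, 0.019, 0.0002]]
crankcase [[0.5426, -0.0716, 0.0043]]
carb [[0.5645, 0.1048, -0.0003]]
```

View pics/c5.png

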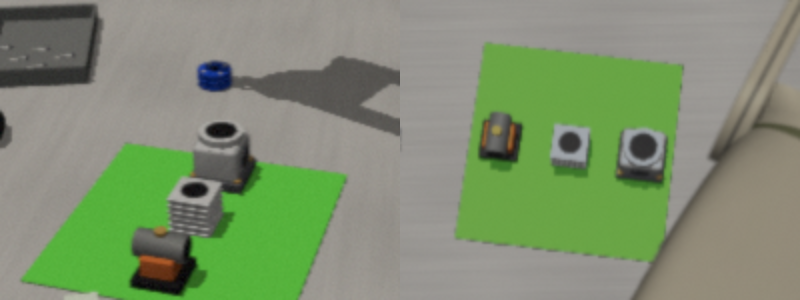

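play_rows --gripper '[0,0,0,0,0,0,0,0,0,0]' --pt "10 -7 0" --pt "18 -2 0" --pt "20 0 0" --pt "18 0 0" --pt "12 0 0" --pt "6 0 0" --pt "2 0 0" --pt "0 0 0" --pt "0 0 0" --pt "0 0 0" --turn '[0,0,0,0,0,0,0,0,0,0]'

```text
time_s: 11.92
eef_pos: [0.5883, -0.2787, 0.0503]
orientation: [0.091, 1.541, -0.11]
ft_force: [-1.1, 0.7, -0.1]
grip_width: 0.0853
```

```bash
python3 go.py .586 -.2925 .012 -8.4 1
```

```text
t 11.92 pos [ 0.5883 -0.2787  0.0503] yaw -7.4 tilt [ 0.026 -0.014] w 0.0853 F [-1.1  0.7 -0.1] q [-0.52  0.37  1.53  0.    1.21 -0.39]
turn/row 0.018 len/row 40.8
[38.5, -13.5, -1.6]
```

play_rows --gripper '[0,0,0,0,0,0,0,0,0,0]' --pt "4 -8 -1" --pt "8 -4 -1" --pt "8 -1 0" --pt "6 0 0" --pt "4 0 0" --pt "2 0 0" --pt "0 0 0" --pt "0 0 0" --pt "0 0 0" --pt "0 0 0" --turn '[0.01,0.01,0,0,0,0,0,0,0,0]'

```text
time_s: 12.75
eef_pos: [0.5868, -0.2946, 0.0178]
orientation: [0.107, 1.536, -0.129]
ft_force: [-0.2, -0.2, -0.3]
grip_width: 0.0853
```

```bash
python3 go.py .586 -.2925 .012 -8.4 1
```

```text
t 12.75 pos [ 0.5868 -0.2946  0.0178] yaw -8.6 tilt [ 0.03  -0.016] w 0.0853 F [-0.2 -0.2 -0.3] q [-0.54  0.42  1.53  0.    1.16 -0.39]
turn/row -0.004 len/row 6.2
[5.7, 2.1, -1.2]
```

play_rows --gripper '[0,0,0,0,0.4,0.7,1,1,1,1]' --pt "3 2 -1" --pt "2 0 0" --pt "1 0 0" --pt "0 0 0" --pt "0 0 0" --pt "0 0 0" --pt "0 0 0" --pt "0 0 0" --pt "0 0 0" --pt "0 0 0" --turn '[0,0,0,0,0,0,0,0,0,0]' --force 40

```text
time_s: 13.58
eef_pos: [0.5871, -0.2925, 0.0125]
orientation: [0.106, 1.534, -0.129]
ft_force: [0.6, -0.3, -0.5]
grip_width: 0.0124
```

```bash
python3 go.py .586 -.2925 .012 -8.4 1; python3 - <<'E'
from h import *
u=snap('side','s6.png')
cv2.imwrite('pics/c6.png',cv2.resize(u['frame'][60:210,180:330],(600,600))[:,:,::-1])
E
```

```text
t 13.58 pos [ 0.5871 -0.2925  0.0125] yaw -8.6 tilt [ 0.032 -0.017] w 0.0124 F [ 0.6 -0.3 -0.5] q [-0.54  0.42  1.54  0.    1.15 -0.39]
turn/row -0.004 len/row 1.2
[0.4, -0.2, -1.1]
```

View pics/c6.png

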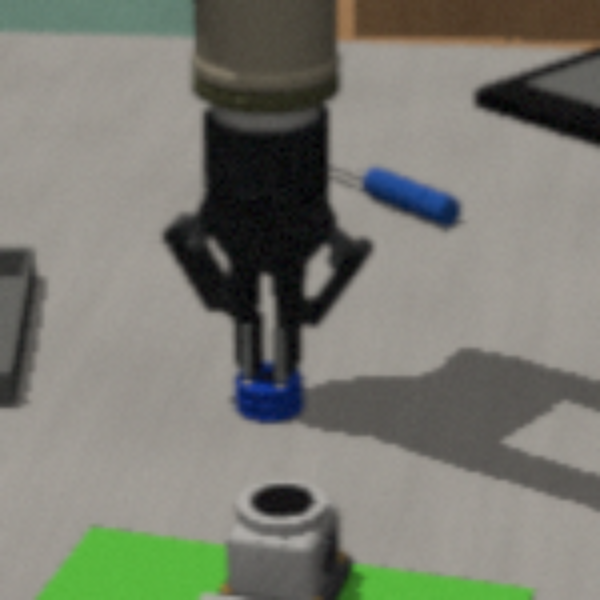

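```bash
python3 - <<'E'
from h import *
u=snap('side','s7.png');t=snap('top','t7.png')
print(proj(u,[[.587,-.2925,.0015],[.587,-.2925,.022],[.587,-.2925,.0]]))
for p in (t,u): print([(np.round(d['xyz'],4).tolist(),d['confidence']) for d in manip.tip_of(p,'head_mid')[:2]])
for f,z in(('s0',0),):
  i=cv2.imread('pics/s0.png'); 
a=cv2.imread('pics/s0.png')[130:180,220:270]; b=u['frame'][130:180,220:270,::-1]
cv2.imwrite('pics/c7.png',cv2.resize(np.hstack([a,b]),(800,400),interpolation=cv2.INTER_NEAREST))
E
```

```text
[[246.86181842 161.0767011 ]
 [246.56157984 153.86744194]
 [246.88361268 161.59952573]]
[([0.5662, 0.1058, 0.0074], 0.22)]
[([0.5894, -0.2892, 0.0118], 0.59)]
```

View pics/c7.png

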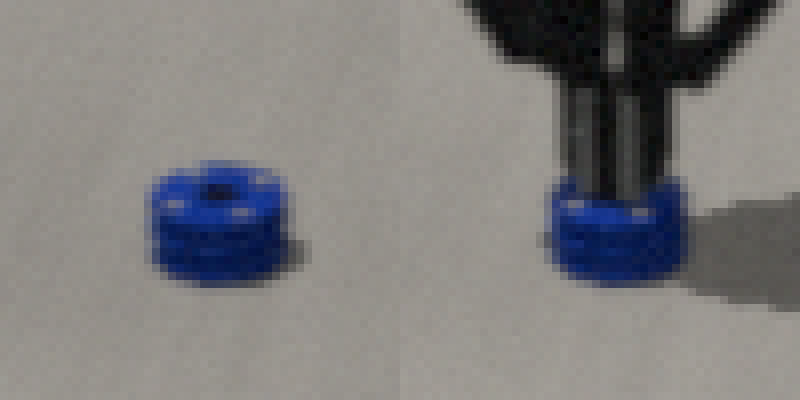

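```bash
python3 go.py .586 -.2925 .012 -8.4 1
```

```text
t 13.83 pos [ 0.5871 -0.2924  0.0124] yaw -8.6 tilt [ 0.032 -0.017] w 0.0001 F [0.6 0.1 0.1] q [-0.54  0.42  1.54  0.    1.15 -0.39]
turn/row -0.004 len/row 1.2
[0.4, -0.2, -1.1]
```

play_rows --gripper '[1,1,1,1,1,1,1,1,1,1]' --pt "-10 0 0" --pt "-15 0 0" --pt "-10 0 0" --pt "0 0 0" --pt "0 0 0" --pt "0 0 0" --pt "0 0 0" --pt "0 0 0" --pt "0 0 0" --pt "0 0 0" --turn '[0,0,0,0,0,0,0,0,0,0]'

```text
time_s: 14.67
eef_pos: [0.5866, -0.2922, 0.0529]
orientation: [0.105, 1.532, -0.13]
ft_force: [-0.0, 0.1, 0.2]
grip_width: 0.0002
```

```bash
python3 go.py .586 -.2925 .012 -8.4 1;python3 - <<'E'
from h import *
from scipy.spatial.transform import Rotation as R
u=snap('side','s8.png');t=snap('top','t8.png')
s=manip.read_state(); M=R.from_rotvec(s['orientation']).as_matrix();p=s['eef_pos']
for a in(-.02,-.01,0,.011,.02):
  print(a,np.round(p+M[:,0]*a,3),proj(u,p+M[:,0]*a).round(1),proj(t,p+M[:,0]*a).round(1))
cv2.imwrite('pics/c8.png',np.hstack([cv2.resize(u['frame'][110:180,210:280],(400,400),interpolation=cv2.INTER_NEAREST),cv2.resize(t['frame'][145:215,360:430],(400,400),interpolation=cv2.INTER_NEAREST)])[:,:,::-1])
E
```

```text
t 14.67 pos [ 0.5866 -0.2922  0.0529] yaw -8.6 tilt [ 0.034 -0.018] w 0.0002 F [-0.   0.1  0.2] q [-0.54  0.37  1.52  0.    1.21 -0.39]
turn/row -0.004 len/row 40.9
[40.8, 0.1, -2.0] 
-0.02 [ 0.586 -0.292  0.073] [[246.2 135.6]] [[400.8 170.4]]
-0.01 [ 0.586 -0.292  0.063] [[246.2 139.3]] [[400.  171.4]]
0 [ 0.587 -0.292  0.053] [[246.3 142.9]] [[399.3 172.5]]
0.011 [ 0.587 -0.292  0.042] [[246.3 146.8]] [[398.4 173.6]]
0.02 [ 0.587 -0.293  0.033] [[246.3 150. ]] [[397.8 174.5]]
```

View pics/c8.png

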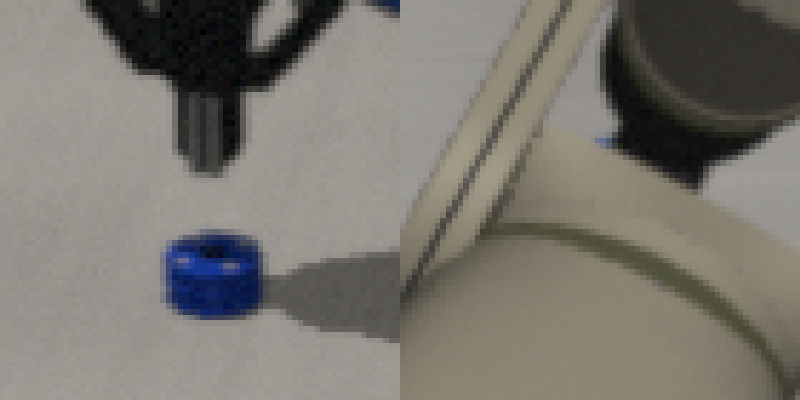

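The side view shows the closed fingertips over the head, with their lower edge at row ~140. That puts them about 13 mm above the reported TCP rather than 11 mm below it, so the grip closed above the head. The head hasn't moved. I'll reopen and go deeper, checking with pictures.

play_rows --gripper '[0,0,0,0,0,0,0,0,0,0]' --pt "0 0 -2" --pt "0 0 0" --pt "0 0 0" --pt "8 0 0" --pt "12 0 0" --pt "12 0 0" --pt "8 0 0" --pt "3 0 0" --pt "0 0 0" --pt "0 0 0" --turn '[0,0,0,0,0,0,0,0,0,0]'

```text
time_s: 15.6
eef_pos: [0.5839, -0.2915, 0.0016]
orientation: [0.107, 1.537, -0.128]
ft_force: [-0.4, -0.5, 0.0]
grip_width: 0.0854
```

```bash
python3 go.py .5865 -.2925 -.009 -8.4 1;python3 - <<'E'
from h import *
u=snap('side','s9.png')
cv2.imwrite('pics/c9.png',np.hstack([cv2.resize(u['frame'][110:180,210:280],(400,400),interpolation=cv2.INTER_NEAREST)])[:,:,::-1])
E
```

```text
t 15.6 pos [ 0.5839 -0.2915  0.0016] yaw -8.6 tilt [ 0.03  -0.016] w 0.0854 F [-0.4 -0.5  0. ] q [-0.54  0.43  1.55  0.    1.13 -0.39]
turn/row -0.004 len/row 11.0
[10.7, -0.5, 2.4]
```

View pics/c9.png

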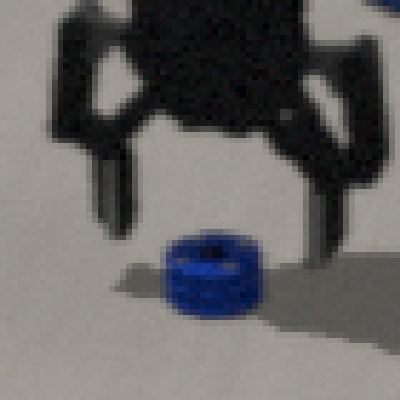

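play_rows --gripper '[0,0,0,0,0.4,1,1,1,1,1]' --pt "4 0 2" --pt "4 0 0" --pt "2 0 0" --pt "0 0 0" --pt "0 0 0" --pt "0 0 0" --pt "0 0 0" --pt "0 0 0" --pt "0 0 0" --pt "0 0 0" --turn '[0,0,0,0,0,0,0,0,0,0]' --force 50

```text
time_s: 16.48
eef_pos: [0.5885, -0.2932, -0.0059]
orientation: [0.105, 1.532, -0.13]
ft_force: [-0.9, -0.7, -2.4]
grip_width: 0.0422
```

```bash
python3 go.py .5865 -.2925 -.009 -8.4 1;python3 - <<'E'
from h import *
u=snap('side','s10.png')
cv2.imwrite('pics/c10.png',np.hstack([cv2.resize(u['frame'][110:180,210:280],(400,400),interpolation=cv2.INTER_NEAREST)])[:,:,::-1])
E
```

```text
t 16.48 pos [ 0.5885 -0.2932 -0.0059] yaw -8.6 tilt [ 0.034 -0.018] w 0.0422 F [-0.9 -0.7 -2.4] q [-0.54  0.45  1.54  0.    1.11 -0.39]
turn/row -0.004 len/row 3.7
[3.0, 0.4, -2.2]
```

View pics/c10.png

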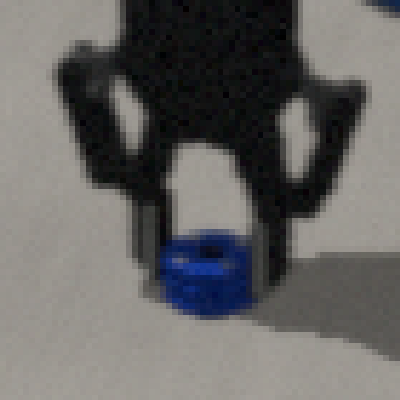

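play_rows --gripper '[1,1,1,1,1,1,1,1,1,1]' --pt "-8 0 0" --pt "-20 0 0" --pt "-30 0 0" --pt "-30 0 0" --pt "-20 10 -2" --pt "-5 25 -6" --pt "0 35 -10" --pt "0 35 -10" --pt "0 35 -10" --pt "0 35 -10" --turn '[0,0,0,0,0,0,0,0,0,0]'

```text
time_s: 17.37
eef_pos: [0.5625, -0.1122, 0.113]
orientation: [0.112, 1.529, -0.14]
ft_force: [0.3, 0.3, -0.2]
grip_width: 0.0423
```

```bash
python3 go.py .5512 .0170 .12 -8.4 1
```

```text
t 17.37 pos [ 0.5625 -0.1122  0.113 ] yaw -9.2 tilt [ 0.036 -0.021] w 0.0423 F [ 0.3  0.3 -0.2] q [-0.28  0.1   1.73 -0.01  1.28 -0.12]
turn/row -0.014 len/row 129.9
[-10.1, 125.6, -31.6]
```

play_rows --gripper '[1,1,1,1,1,1,1,1,1,1]' --pt "0 30 -8" --pt "0 30 -8" --pt "0 25 -7" --pt "0 15 -5" --pt "0 8 -3" --pt "0 3 0" --pt "0 0 0" --pt "0 0 0" --pt "0 0 0" --pt "0 0 0" --turn '[-0.01,0,0,0,0,0,0,0,0,0]'

```text
time_s: 18.2
eef_pos: [0.5469, 0.0123, 0.1146]
orientation: [0.101, 1.526, -0.127]
ft_force: [0.1, 0.1, -0.6]
grip_width: 0.0424
```

```bash
python3 go.py .5512 .0170 .045 -8.4 1
```

```text
t 18.2 pos [0.5469 0.0123 0.1146] yaw -8.3 tilt [ 0.04 -0.02] w 0.0424 F [ 0.1  0.1 -0.6] q [-0.06  0.02  1.8  -0.02  1.28  0.09]
turn/row 0.001 len/row 69.8
[69.6, 6.2, 0.6]
```

play_rows --gripper '[1,1,1,1,1,1,1,1,1,1]' --pt "6 3 0" --pt "12 2 0" --pt "12 0 0" --pt "10 0 0" --pt "6 0 0" --pt "3 0 0" --pt "0 0 0" --pt "0 0 0" --pt "0 0 0" --pt "0 0 0" --turn '[0,0,0,0,0,0,0,0,0,0]'

```text
time_s: 19.03
eef_pos: [0.5483, 0.0138, 0.0574]
orientation: [0.103, 1.531, -0.13]
ft_force: [0.6, 0.5, -0.5]
grip_width: 0.0421
```

```bash
python3 go.py .5512 .0170 .037 -8.4 1;python3 - <<'E'
from h import *
u=snap('side','s11.png');t=snap('top','t11.png')
cv2.imwrite('pics/c11.png',np.hstack([cv2.resize(u['frame'][140:240,180:280],(400,400),interpolation=cv2.INTER_CUBIC),cv2.resize(t['frame'][140:240,220:320],(400,400),interpolation=cv2.INTER_CUBIC)])[:,:,::-1])
E
```

```text
t 19.03 pos [0.5483 0.0138 0.0574] yaw -8.6 tilt [ 0.036 -0.02 ] w 0.0421 F [ 0.6  0.5 -0.5] q [-0.06  0.1   1.83 -0.02  1.17  0.1 ]
turn/row -0.003 len/row 20.8
[20.4, 3.9, 1.6]
```

View pics/c11.png

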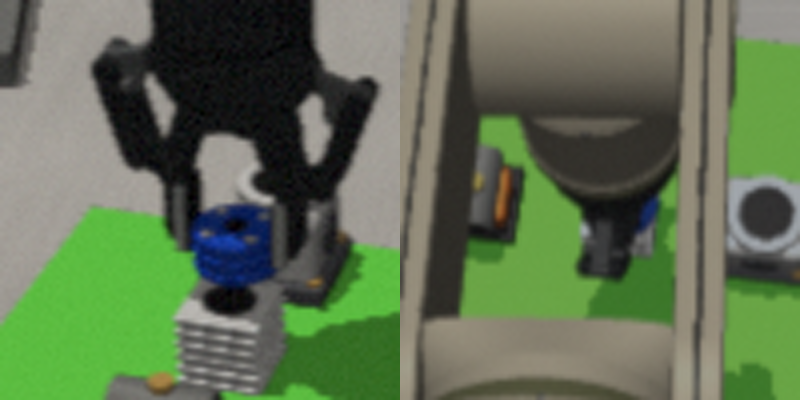

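```bash
python3 - <<'E'
from h import *
u=manip.get_image('side')
print(corners(u,[[180+235/4,140+226/4]],.085), corners(u,[[180+230/4,140+299/4]],.043))
cv2.imwrite('pics/c12.png',cv2.resize(u['frame'][180:225,215:260],(800,600),interpolation=cv2.INTER_CUBIC)[:,:,::-1])
E
```

```text
[[0.54681864 0.01451296 0.085     ]] [[0.55105059 0.01590372 0.043     ]]
```

View pics/c12.png

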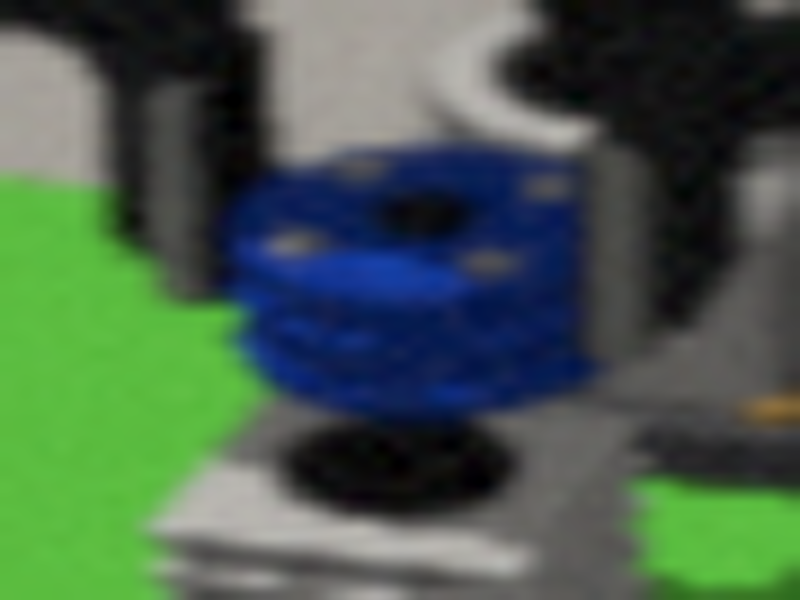

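play_rows --gripper '[1,1,1,1,1,1,1,1,1,1]' --pt "2 2 2" --pt "4 1 1" --pt "4 0 0" --pt "3 0 0" --pt "1 0 0" --pt "0 0 0" --pt "0 0 0" --pt "0 0 0" --pt "0 0 0" --pt "0 0 0" --turn '[0,0,0,0,0,0,0,0,0,0]'

```text
time_s: 20.02
eef_pos: [0.5535, 0.0163, 0.043]
orientation: [0.103, 1.528, -0.13]
ft_force: [-0.7, -0.7, -1.9]
grip_width: 0.042
```

```bash
python3 go.py .5518 .0160 .037 -8.4 1
```

```text
t 20.02 pos [0.5535 0.0163 0.043 ] yaw -8.6 tilt [ 0.038 -0.02 ] w 0.042 F [-0.7 -0.7 -1.9] q [-0.05  0.13  1.83 -0.02  1.15  0.11]
turn/row -0.003 len/row 6.3
[5.9, -0.5, -1.9]
```

play_rows --gripper '[1,1,1,1,1,1,1,1,1,1]' --pt "2 0 -2" --pt "2 0 0" --pt "1 0 0" --pt "0 0 0" --pt "0 0 0" --pt "0 0 0" --pt "0 0 0" --pt "0 0 0" --pt "0 0 0" --pt "0 0 0" --turn '[0,0,0,0,0,0,0,0,0,0]'

```text
time_s: 20.85
eef_pos: [0.5519, 0.0165, 0.0379]
orientation: [0.103, 1.528, -0.13]
ft_force: [0.1, 0.2, -1.0]
grip_width: 0.0421
```

```bash
python3 go.py .5518 .0160 .037 -8.4 1;python3 - <<'E'
from h import *
u=manip.get_image('side')
cv2.imwrite('pics/c13.png',cv2.resize(u['frame'][180:240,210:270],(600,600),interpolation=cv2.INTER_CUBIC)[:,:,::-1])
E
```

```text
t 20.85 pos [0.5519 0.0165 0.0379] yaw -8.6 tilt [ 0.038 -0.02 ] w 0.0421 F [ 0.1  0.2 -1. ] q [-0.05  0.13  1.83 -0.02  1.13  0.11]
turn/row -0.003 len/row 1.0
[0.9, -0.5, -0.0]
```

View pics/c13.png

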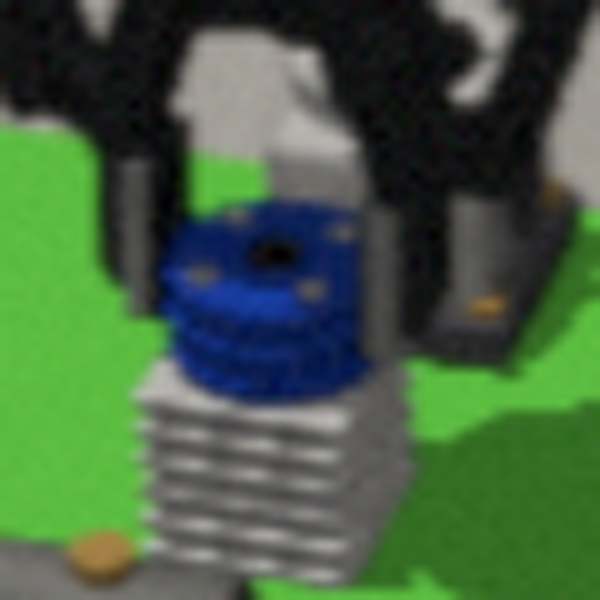

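play_rows --gripper '[1,1,1,1,0.3,0,0,0,0,0]' --pt "1 0 0" --pt "1 0 0" --pt "0 0 0" --pt "0 0 0" --pt "0 0 0" --pt "0 0 0" --pt "0 0 0" --pt "-3 0 0" --pt "-15 0 0" --pt "-25 0 0" --turn '[0,0,0,0,0,0,0,0,0,0]'

```text
time_s: 21.73
eef_pos: [0.5465, 0.0174, 0.075]
orientation: [0.103, 1.537, -0.131]
ft_force: [-0.9, -0.7, -1.0]
grip_width: 0.0853
```

```bash
python3 go.py .444 .306 .10 0 10
```

```text
t 21.73 pos [0.5465 0.0174 0.075 ] yaw -8.6 tilt [ 0.029 -0.02 ] w 0.0853 F [-0.9 -0.7 -1. ] q [-0.05  0.08  1.82 -0.02  1.21  0.11]
turn/row -0.015 len/row 30.7
[-3.0, 27.0, -14.0] [-3.0, 27.0, -14.0] [-3.0, 27.0, -14.0] [-3.0, 28.0, -13.0] [-3.0, 28.0, -13.0] [-3.0, 28.0, -12.0] [-3.0, 28.0, -12.0] [-3.0, 28.0, -11.0] [-3.0, 28.0, -11.0] [-3.0, 29.0, -11.0]
```

play_rows --gripper '[0,0,0,0,0,0,0,0,0,0]' --pt "-20 0 0" --pt "-10 0 0" --pt "0 0 0" --pt "0 0 0" --pt "0 0 0" --pt "0 0 0" --pt "0 0 0" --pt "0 0 0" --pt "0 0 0" --pt "0 0 0" --turn '[-0.12,-0.12,-0.12,-0.12,-0.12,-0.12,-0.12,-0.12,-0.12,-0.12]'

```text
time_s: 22.57
eef_pos: [0.5504, 0.018, 0.117]
orientation: [-0.88, 1.371, 0.816]
ft_force: [-0.3, 0.3, 0.8]
grip_width: 0.0853
```

```bash
python3 go.py .444 .306 .10 81.5 10;python3 - <<'E'
from h import *
u=snap('side','s14.png');t=snap('top','t14.png')
cv2.imwrite('pics/c14.png',np.hstack([cv2.resize(u['frame'][170:250,190:270],(400,400),interpolation=cv2.INTER_CUBIC),cv2.resize(t['frame'][150:250,210:340],(400,400),interpolation=cv2.INTER_CUBIC)])[:,:,::-1])
print(seg(u,(105,150,60),(125,255,255),.551,.017,.065,half=.03))
E
```

```text
t 22.57 pos [0.5504 0.018  0.117 ] yaw 62.7 tilt [ 0.043 -0.02 ] w 0.0853 F [-0.3  0.3  0.8] q [-0.05  0.03  1.79 -0.02  1.28 -1.14]
turn/row -0.033 len/row 30.8
[1.0, 23.0, 21.0] [1.0, 22.0, 21.0] [1.0, 21.0, 22.0] [1.0, 21.0, 23.0] [1.0, 20.0, 24.0] [1.0, 19.0, 24.0] [1.0, 18.0, 25.0] [1.0, 17.0, 25.0] [1.0, 17.0, 26.0] [1.0, 16.0, 26.0] 
[((0.5502, 0.0238), 41.2, 53.7, 'yaw%90', np.float64(9.3))]
```

View pics/c14.png

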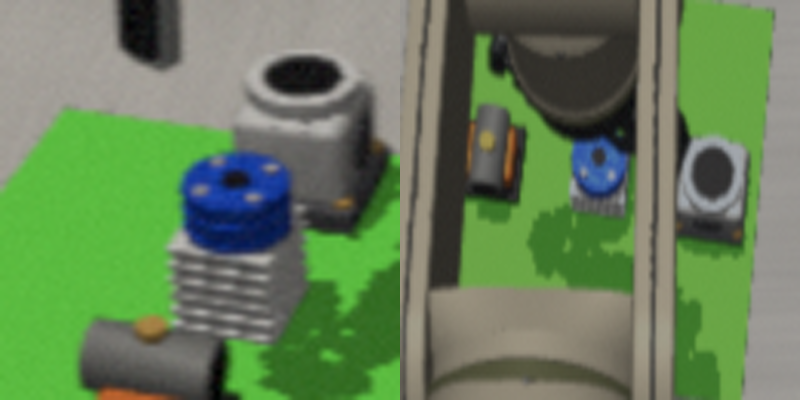

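play_rows --gripper '[0,0,0,0,0,0,0,0,0,0]' --pt "0 23 21" --pt "0 22 21" --pt "0 21 22" --pt "0 21 23" --pt "0 20 24" --pt "0 19 24" --pt "0 18 25" --pt "0 17 25" --pt "0 14 20" --pt "0 6 10" --turn '[-0.033,-0.033,-0.033,-0.033,-0.033,-0.033,-0.033,-0.033,-0.033,-0.033]'

```text
time_s: 23.5
eef_pos: [0.4557, 0.2919, 0.1094]
orientation: [-1.096, 1.271, 1.019]
ft_force: [0.1, 0.4, 0.3]
grip_width: 0.0854
```

```bash
python3 go.py .444 .306 .04 81.5 1;python3 - <<'E'
from h import *
u=snap('side','s15.png')
cv2.imwrite('pics/c15.png',cv2.resize(u['frame'][250:390,200:400],(800,560),interpolation=cv2.INTER_CUBIC)[:,:,::-1])
E
```

```text
t 23.5 pos [0.4557 0.2919 0.1094] yaw 78.6 tilt [ 0.048 -0.021] w 0.0854 F [0.1 0.4 0.3] q [ 0.5   0.03  1.81 -0.04  1.28 -0.86]
turn/row -0.051 len/row 71.8
[68.4, 17.8, 12.2]
```

View pics/c15.png

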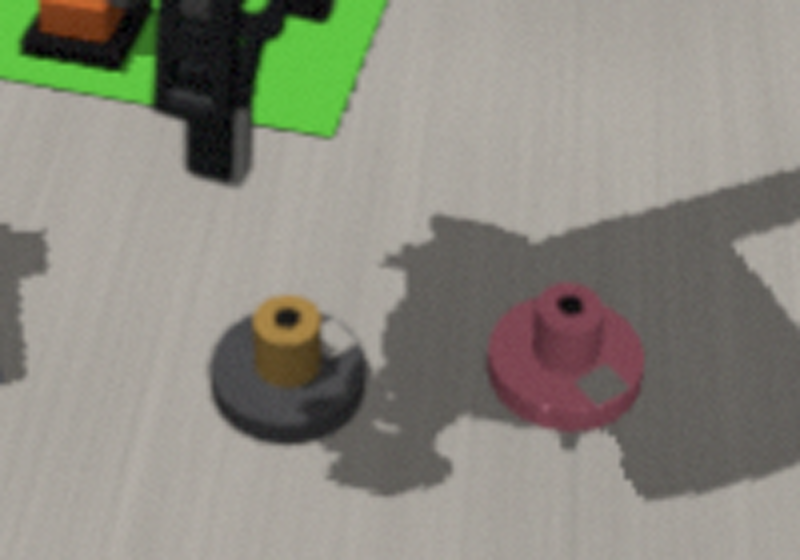

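play_rows --gripper '[0,0,0,0,0,0,0,0,0,0]' --pt "5 9 6" --pt "10 6 5" --pt "14 2 1" --pt "14 0 0" --pt "10 0 0" --pt "5 0 0" --pt "2 0 0" --pt "0 0 0" --pt "0 0 0" --pt "0 0 0" --turn '[-0.02,-0.02,0,0,0,0,0,0,0,0]'

```text
time_s: 24.38
eef_pos: [0.4441, 0.3069, 0.0454]
orientation: [-1.113, 1.261, 1.034]
ft_force: [-0.6, -0.2, 0.6]
grip_width: 0.0854
```

```bash
python3 go.py .444 .306 .004 81.5 1;python3 - <<'E'
from h import *
u=snap('side','s16.png')
cv2.imwrite('pics/c16.png',cv2.resize(u['frame'][280:380,200:340],(800,572),interpolation=cv2.INTER_CUBIC)[:,:,::-1])
E
```

```text
t 24.38 pos [0.4441 0.3069 0.0454] yaw 79.9 tilt [ 0.05 -0.02] w 0.0854 F [-0.6 -0.2  0.6] q [ 0.54  0.1   1.86 -0.05  1.15 -0.84]
turn/row -0.028 len/row 41.4
[41.3, 2.1, -0.5]
```

View pics/c16.png

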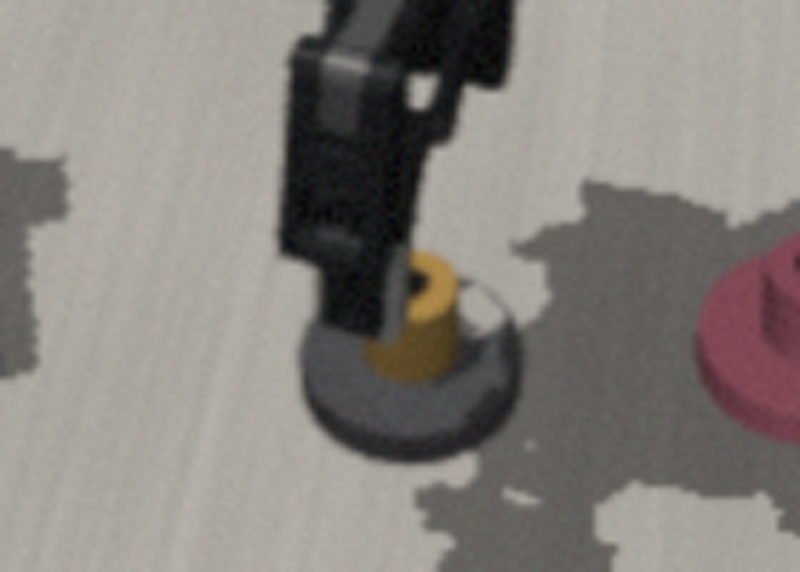

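```bash
python3 - <<'E'
from h import *
from scipy.spatial.transform import Rotation as R
u=manip.get_image('side'); s=manip.read_state(); M=R.from_rotvec(s['orientation']).as_matrix(); p=np.array(s['eef_pos'])
for sg in(1,-1):
  for b in(-.024,-.013):
    q=p+M[:,0]*b+sg*M[:,2]*.0427; 
    for yy in(-.011,.011):
      print(sg,b,yy,np.round(q+yy*M[:,1],4),((proj(u,q+yy*M[:,1])[0]-[200,280])*[800/140,5.72]).round(0))
print(((proj(u,[[.444,.306,.036],[.444,.306,.012]])-[200,280])*[5.714,5.72]).round())
E
```

```text
1 -0.024 -0.011 [0.4615 0.3477 0.0698] [318. 303.]
1 -0.024 0.011 [0.4398 0.3516 0.0686] [404. 326.]
1 -0.013 -0.011 [0.462  0.3475 0.0588] [318. 334.]
1 -0.013 0.011 [0.4404 0.3514 0.0576] [402. 357.]
-1 -0.024 -0.011 [0.4465 0.2637 0.0707] [422.  73.]
-1 -0.024 0.011 [0.4248 0.2675 0.0695] [501.  92.]
-1 -0.013 -0.011 [0.447  0.2635 0.0597] [421. 103.]
-1 -0.013 0.011 [0.4254 0.2673 0.0585] [499. 122.]
[[412. 282.]
 [413. 346.]]
```

play_rows --gripper '[0,0,0,0,0,0,0,0,0,0]' --pt "4 1 0" --pt "8 1 0" --pt "8 0 0" --pt "6 0 0" --pt "4 0 0" --pt "1 0 0" --pt "0 0 0" --pt "0 0 0" --pt "0 0 0" --pt "0 0 0" --turn '[-0.01,-0.01,0,0,0,0,0,0,0,0]'

```text
time_s: 25.32
eef_pos: [0.4443, 0.3071, 0.0118]
orientation: [-1.131, 1.251, 1.05]
ft_force: [0.6, 0.3, 0.1]
grip_width: 0.0852
```

```bash
python3 go.py .444 .306 .006 81.5 1
```

```text
t 25.32 pos [0.4443 0.3071 0.0118] yaw 81.2 tilt [ 0.051 -0.019] w 0.0852 F [0.6 0.3 0.1] q [ 0.54  0.15  1.87 -0.05  1.09 -0.86]
turn/row -0.006 len/row 5.9
[5.8, 0.4, -1.1]
```

play_rows --gripper '[0,0,0,0.5,1,1,1,1,1,1]' --pt "3 0 -1" --pt "2 0 0" --pt "0 0 0" --pt "0 0 0" --pt "0 0 0" --pt "0 0 0" --pt "0 0 0" --pt "0 0 0" --pt "0 0 0" --pt "0 0 0" --turn '[0,0,0,0,0,0,0,0,0,0]' --force 60

```text
time_s: 26.15
eef_pos: [0.4455, 0.3065, 0.0079]
orientation: [-1.131, 1.248, 1.049]
ft_force: [0.3, 0.2, -2.8]
grip_width: 0.0234
```

```bash
python3 go.py .444 .306 .006 81.5 1;python3 - <<'E'
from h import *
u=snap('side','s17.png')
cv2.imwrite('pics/c17.png',cv2.resize(u['frame'][280:380,200:340],(800,572),interpolation=cv2.INTER_CUBIC)[:,:,::-1])
E
```

```text
t 26.15 pos [0.4455 0.3065 0.0079] yaw 81.2 tilt [ 0.053 -0.018] w 0.0234 F [ 0.3  0.2 -2.8] q [ 0.54  0.15  1.87 -0.05  1.08 -0.86]
turn/row -0.006 len/row 2.4
[1.8, 1.5, -0.7]
```

View pics/c17.png

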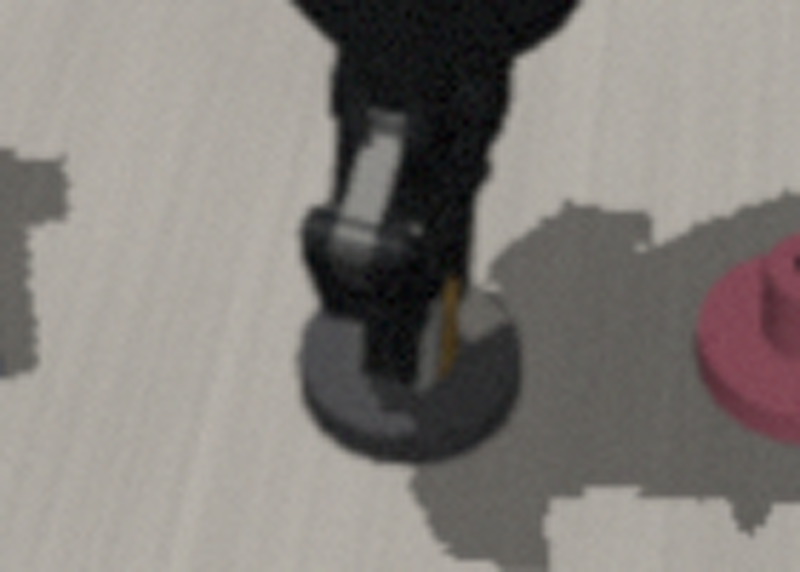

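play_rows --gripper '[1,1,1,1,1,1,1,1,1,1]' --pt "-6 0 0" --pt "-15 0 0" --pt "-20 0 0" --pt "-20 0 0" --pt "-10 0 0" --pt "0 0 0" --pt "0 0 0" --pt "0 0 0" --pt "0 0 0" --pt "0 0 0" --turn '[0,0,0,0,0,0,0,0,0,0]'

```text
time_s: 27.03
eef_pos: [0.4368, 0.3052, 0.0761]
orientation: [-1.131, 1.26, 1.053]
ft_force: [-0.2, 0.9, -1.5]
grip_width: 0.0238
```

```bash
python3 go.py .4808 .1184 .09 81.5 1
```

```text
t 27.03 pos [0.4368 0.3052 0.0761] yaw 81.2 tilt [ 0.043 -0.024] w 0.0238 F [-0.2  0.9 -1.5] q [ 0.54  0.05  1.85 -0.05  1.22 -0.86]
turn/row -0.006 len/row 192.4
[-7.6, -72.6, -178.0]
```

play_rows --gripper '[1,1,1,1,1,1,1,1,1,1]' --pt "-4 -8 -20" --pt "-4 -12 -30" --pt "0 -12 -32" --pt "0 -12 -30" --pt "0 -12 -26" --pt "0 -7 -16" --pt "0 -4 -8" --pt "0 0 0" --pt "0 0 0" --pt "0 0 0" --turn '[0,0,0,0,0,0,0,0,0,0]'

```text
time_s: 27.87
eef_pos: [0.4733, 0.1281, 0.0814]
orientation: [-1.129, 1.271, 1.062]
ft_force: [0.0, -0.4, -2.9]
grip_width: 0.0237
```

```bash
python3 go.py .4808 .1184 .03 81.5 1;python3 - <<'E'
from h import *
u=snap('side','s18.png')
cv2.imwrite('pics/c18.png',cv2.resize(u['frame'][180:330,150:350],(800,600),interpolation=cv2.INTER_CUBIC)[:,:,::-1])
E
```

```text
t 27.87 pos [0.4733 0.1281 0.0814] yaw 81.3 tilt [ 0.03  -0.027] w 0.0237 F [ 0.  -0.4 -2.9] q [ 0.18 -0.08  1.96 -0.03  1.23 -1.22]
turn/row -0.003 len/row 52.8
[51.8, -7.1, -7.4]
```

View pics/c18.png

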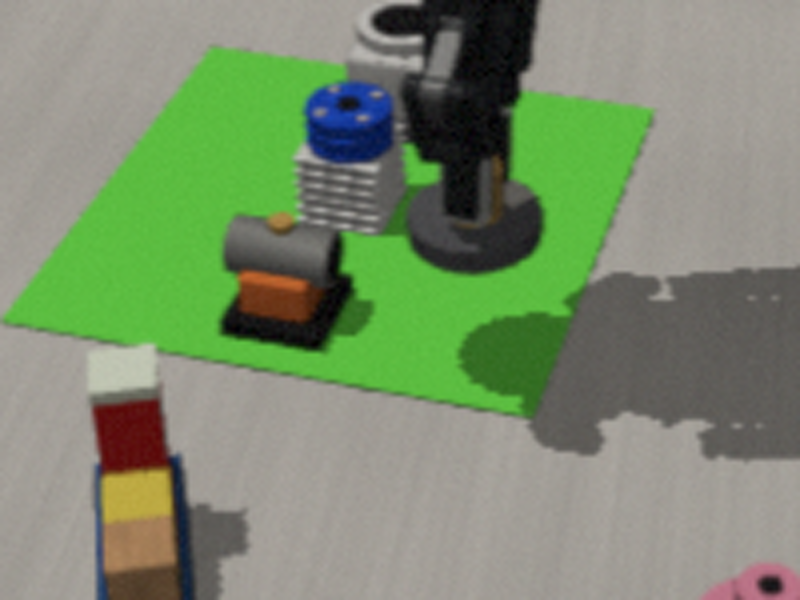

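Flywheel held level at crop (475,230), cylinder and head well stacked. Lowering onto the mat in front of the carburettor.

play_rows --gripper '[1,1,1,1,1,1,1,1,1,1]' --pt "4 -4 -4" --pt "8 -3 -3" --pt "10 0 0" --pt "10 0 0" --pt "8 0 0" --pt "4 0 0" --pt "1 0 0" --pt "0 0 0" --pt "0 0 0" --pt "0 0 0" --turn '[0,0,0,0,0,0,0,0,0,0]'

```text
time_s: 28.75
eef_pos: [0.4786, 0.1219, 0.0294]
orientation: [-1.132, 1.272, 1.07]
ft_force: [0.5, 0.0, -2.8]
grip_width: 0.0233
```

```bash
python3 go.py .4808 .1184 .0109 81.5 1
```

```text
t 28.75 pos [0.4786 0.1219 0.0294] yaw 81.7 tilt [ 0.026 -0.026] w 0.0233 F [ 0.5  0.  -2.8] q [ 0.17  0.01  1.98 -0.03  1.13 -1.24]
turn/row 0.003 len/row 18.9
[18.6, -2.1, -2.7]
```

play_rows --gripper '[1,1,1,1,1,1,1,1,1,1]' --pt "4 -2 -3" --pt "5 0 0" --pt "4 0 0" --pt "2 0 0" --pt "1 0 0" --pt "0 0 0" --pt "0 0 0" --pt "0 0 0" --pt "0 0 0" --pt "0 0 0" --turn '[0,0,0,0,0,0,0,0,0,0]'

```text
time_s: 29.58
eef_pos: [0.4823, 0.118, 0.0136]
orientation: [-1.133, 1.269, 1.068]
ft_force: [-0.3, -0.2, -3.2]
grip_width: 0.0238
```

```bash
python3 go.py .4808 .1184 .0109 81.5 1;python3 - <<'E'
from h import *
u=snap('side','s19.png')
cv2.imwrite('pics/c19.png',cv2.resize(u['frame'][200:300,190:330],(800,572),interpolation=cv2.INTER_CUBIC)[:,:,::-1])
E
```

```text
t 29.58 pos [0.4823 0.118  0.0136] yaw 81.6 tilt [ 0.029 -0.026] w 0.0238 F [-0.3 -0.2 -3.2] q [ 0.16  0.04  1.98 -0.03  1.09 -1.25]
turn/row 0.002 len/row 3.1
[2.6, 1.7, 0.3]
```

View pics/c19.png

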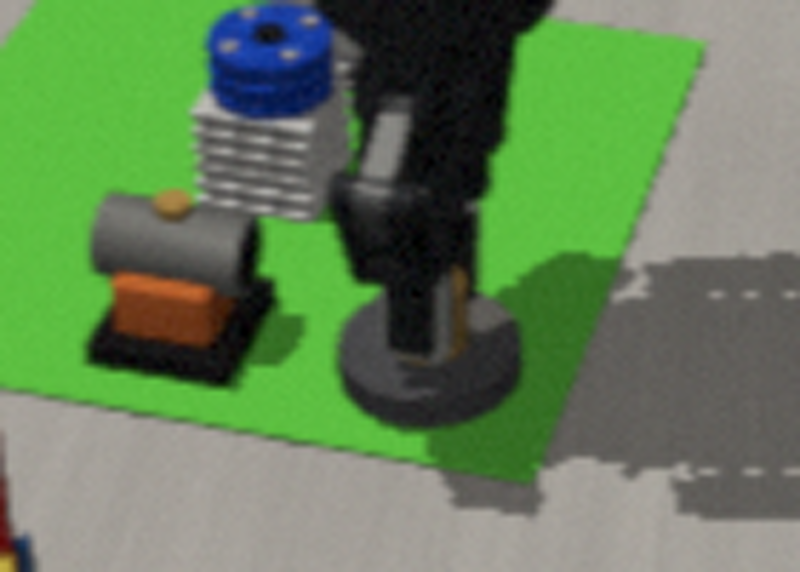

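play_rows --gripper '[1,1,1,1,1,0.6,0.3,0,0,0]' --pt "1 0 0" --pt "1 0 0" --pt "1 0 0" --pt "0 0 0" --pt "0 0 0" --pt "0 0 0" --pt "0 0 0" --pt "0 0 0" --pt "-8 0 0" --pt "-20 0 0" --turn '[0,0,0,0,0,0,0,0,0,0]'

```text
time_s: 30.47
eef_pos: [0.4799, 0.1183, 0.0372]
orientation: [-1.132, 1.272, 1.07]
ft_force: [-0.3, 0.3, -0.1]
grip_width: 0.0809
```

play_rows --gripper '[0,0,0,0,0,0,0,0,0,0]' --pt "-30 0 0" --pt "-35 0 0" --pt "-35 0 0" --pt "-20 0 0" --pt "-5 0 0" --pt "0 0 0" --pt "0 0 0" --pt "0 0 0" --pt "0 0 0" --pt "0 0 0" --turn '[0,0,0,0,0,0,0,0,0,0]'

```text
time_s: 31.3
eef_pos: [0.4758, 0.1217, 0.1706]
orientation: [-1.132, 1.271, 1.069]
ft_force: [-0.7, 0.2, 0.2]
grip_width: 0.0856
```

```bash
python3 go.py .5935 .2565 .15 106.5 10;python3 - <<'E'
from h import *
u=snap('side','s20.png');t=snap('top','t20.png')
cv2.imwrite('pics/c20.png',np.hstack([cv2.resize(u['frame'][160:320,150:350],(400,320),interpolation=cv2.INTER_CUBIC),cv2.resize(t['frame'][130:290,130:330],(400,320),interpolation=cv2.INTER_CUBIC)])[:,:,::-1])
for p in(u,t):
  print([np.round(d['xyz'],4).tolist() for d in manip.tip_of(p,'flywheel_mid')])
E
```

```text
t 31.3 pos [0.4758 0.1217 0.1706] yaw 81.6 tilt [ 0.027 -0.026] w 0.0856 F [-0.7  0.2  0.2] q [ 0.17 -0.16  1.87 -0.03  1.41 -1.25]
turn/row -0.043 len/row 18.0
[2.0, -10.0, 15.0] [2.0, -10.0, 15.0] [2.0, -11.0, 14.0] [2.0, -12.0, 14.0] [2.0, -12.0, 13.0] [2.0, -13.0, 13.0] [2.0, -13.0, 12.0] [2.0, -14.0, 12.0] [2.0, -14.0, 11.0] [2.0, -15.0, 10.0] 
[[0.5532, 0.0171, 0.0546], [0.4847, 0.119, 0.0219], [0.3386, 0.2855, 0.0163]]
[[0.481, 0.1198, 0.0256]]
```

View pics/c20.png

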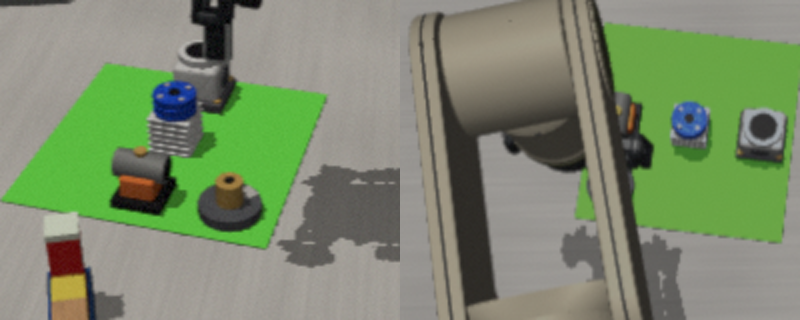

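play_rows --gripper '[0,0,0,0,0,0,0,0,0,0]' --pt "2 -12 17" --pt "2 -12 17" --pt "2 -13 17" --pt "2 -14 16" --pt "2 -14 15" --pt "2 -14 14" --pt "2 -14 12" --pt "2 -9 7" --pt "0 -4 3" --pt "0 0 0" --turn '[-0.045,-0.045,-0.045,-0.045,-0.045,-0.045,-0.045,-0.045,-0.045,0]' --force 40

```text
time_s: 32.33
eef_pos: [0.5856, 0.2461, 0.1496]
orientation: [-1.444, 1.073, 1.381]
ft_force: [-0.2, 0.1, 1.0]
grip_width: 0.0851
```

```bash
python3 go.py .5935 .2565 .09 106.5 1
```

```text
t 32.33 pos [0.5856 0.2461 0.1496] yaw 105.9 tilt [ 0.024 -0.028] w 0.0851 F [-0.2  0.1  1. ] q [ 0.34  0.25  1.48 -0.03  1.4  -1.51]
turn/row -0.011 len/row 61.0
[59.5, -9.5, 9.8]
```

play_rows --gripper '[0,0,0,0,0,0,0,0,0,0]' --pt "4 -4 5" --pt "8 -3 4" --pt "10 0 0" --pt "10 0 0" --pt "8 0 0" --pt "4 0 0" --pt "2 0 0" --pt "0 0 0" --pt "0 0 0" --pt "0 0 0" --turn '[-0.01,0,0,0,0,0,0,0,0,0]'

```text
time_s: 33.17
eef_pos: [0.5887, 0.2539, 0.0955]
orientation: [-1.445, 1.076, 1.387]
ft_force: [-0.2, 0.1, -0.3]
grip_width: 0.0851
```

```bash
python3 go.py .5935 .2565 .053 106.5 1;python3 - <<'E'
from h import *
u=snap('side','s21.png');t=snap('top','t21.png')
cv2.imwrite('pics/c21.png',np.hstack([cv2.resize(u['frame'][210:350,120:260],(400,400),interpolation=cv2.INTER_CUBIC),cv2.resize(t['frame'][130:230,120:220],(400,400),interpolation=cv2.INTER_CUBIC)])[:,:,::-1])
E
```

```text
t 33.17 pos [0.5887 0.2539 0.0955] yaw 106.1 tilt [ 0.019 -0.03 ] w 0.0851 F [-0.2  0.1 -0.3] q [ 0.35  0.32  1.5  -0.04  1.31 -1.5 ]
turn/row -0.007 len/row 42.8
[42.5, -4.9, 2.7]
```

View pics/c21.png

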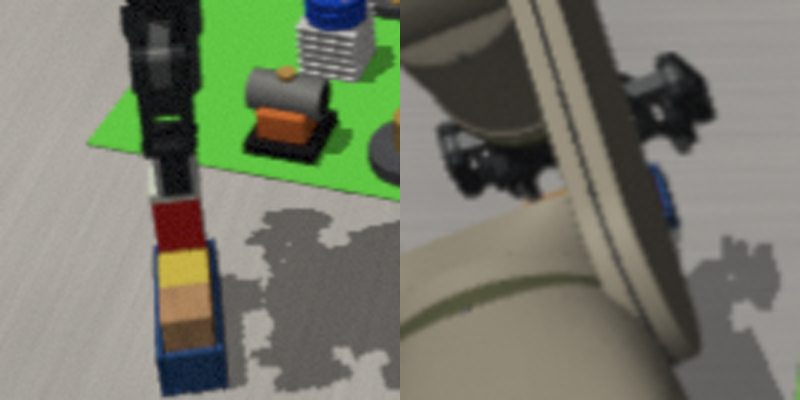

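play_rows --gripper '[0,0,0,0,0,0,0,0,0,0]' --pt "3 -3 2" --pt "7 -2 1" --pt "8 0 0" --pt "8 0 0" --pt "5 0 0" --pt "2 0 0" --pt "1 0 0" --pt "0 0 0" --pt "0 0 0" --pt "0 0 0" --turn '[-0.007,0,0,0,0,0,0,0,0,0]'

```text
time_s: 34.1
eef_pos: [0.5944, 0.2578, 0.0583]
orientation: [-1.451, 1.071, 1.392]
ft_force: [-0.1, -0.3, 0.7]
grip_width: 0.0856
```

```bash
python3 go.py .5935 .2565 .053 106.5 1;python3 - <<'E'
from h import *
u=snap('side','s22.png')
cv2.imwrite('pics/c22.png',np.hstack([cv2.resize(u['frame'][240:350,130:240],(600,600),interpolation=cv2.INTER_CUBIC)])[:,:,::-1])
E
```

```text
t 34.1 pos [0.5944 0.2578 0.0583] yaw 106.6 tilt [ 0.02  -0.029] w 0.0856 F [-0.1 -0.3  0.7] q [ 0.35  0.38  1.51 -0.04  1.25 -1.5 ]
turn/row 0.001 len/row 5.5
[5.3, 1.3, -0.8]
```

View pics/c22.png

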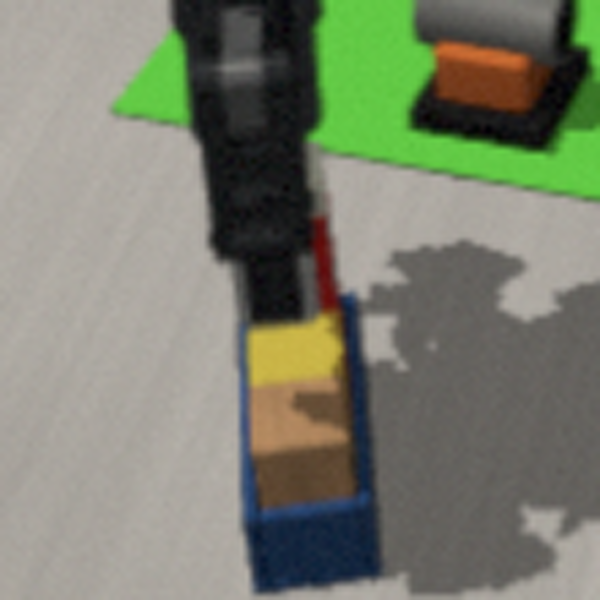

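play_rows --gripper '[0,0.3,0.5,0.8,1,1,1,1,1,1]' --pt "2 1 0" --pt "0 0 0" --pt "0 0 0" --pt "0 0 0" --pt "0 0 0" --pt "0 0 0" --pt "0 0 0" --pt "0 0 0" --pt "0 0 0" --pt "0 0 0" --turn '[0,0,0,0,0,0,0,0,0,0]'

```text
time_s: 34.98
eef_pos: [0.5946, 0.2578, 0.058]
orientation: [-1.452, 1.068, 1.389]
ft_force: [0.7, -0.5, -0.1]
grip_width: 0.0252
```

```bash
python3 go.py .5935 .2565 .053 106.5 1;python3 - <<'E'
from h import *
u=snap('side','s23.png')
cv2.imwrite('pics/c23.png',np.hstack([cv2.resize(u['frame'][240:350,130:240],(600,600),interpolation=cv2.INTER_CUBIC)])[:,:,::-1])
E
```

```text
t 34.98 pos [0.5946 0.2578 0.058 ] yaw 106.5 tilt [ 0.023 -0.028] w 0.0252 F [ 0.7 -0.5 -0.1] q [ 0.35  0.37  1.51 -0.04  1.25 -1.5 ]
turn/row 0.001 len/row 5.3
[5.0, 1.5, -0.8]
```

View pics/c23.png

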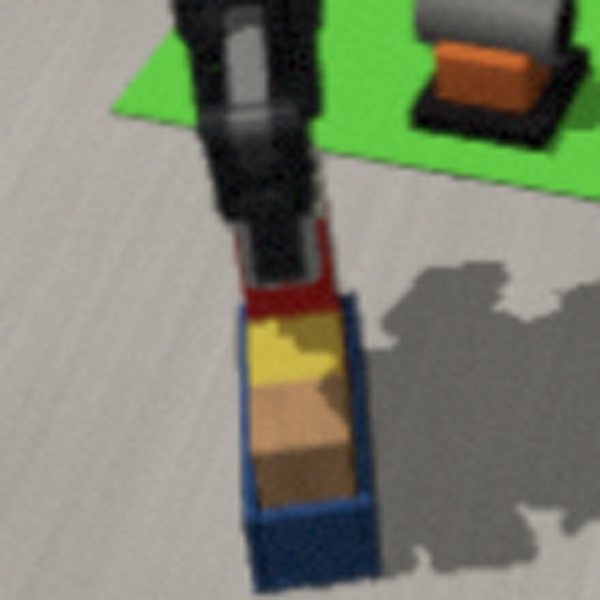

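```bash
python3 go.py .5946 .2578 .158 106.5 1
```

```text
t 35.03 pos [0.5945 0.2578 0.058 ] yaw 106.5 tilt [ 0.023 -0.028] w 0.0255 F [-0.4 -0.1 -0.2] q [ 0.35  0.37  1.51 -0.04  1.25 -1.5 ]
turn/row 0.001 len/row 100.0
[-99.9, -1.4, -3.4]
```

play_rows --gripper '[1,1,1,1,1,1,1,1,1,1]' --pt "-2 0 0" --pt "-4 0 -0.2" --pt "-5 0 -0.2" --pt "-6 -0.1 -0.2" --pt "-6 -0.1 -0.2" --pt "-6 -0.1 -0.2" --pt "-6 -0.1 -0.2" --pt "-6 -0.1 -0.2" --pt "-4 0 -0.1" --pt "0 0 0" --turn '[0,0,0,0,0,0,0,0,0,0]'

```text
time_s: 35.87
eef_pos: [0.5948, 0.258, 0.109]
orientation: [-1.452, 1.067, 1.389]
ft_force: [0.5, 0.3, 0.2]
grip_width: 0.0254
```

```bash
python3 go.py .5946 .2578 .158 106.5 1;python3 - <<'E'
from h import *
u=snap('side','s24.png')
cv2.imwrite('pics/c24.png',np.hstack([cv2.resize(u['frame'][220:350,110:240],(600,600),interpolation=cv2.INTER_CUBIC)])[:,:,::-1])
E
```

```text
t 35.87 pos [0.5948 0.258  0.109 ] yaw 106.5 tilt [ 0.024 -0.028] w 0.0254 F [0.5 0.3 0.2] q [ 0.35  0.32  1.47 -0.04  1.33 -1.5 ]
turn/row 0.001 len/row 49.0
[-48.9, -0.4, -1.8]
```

View pics/c24.png

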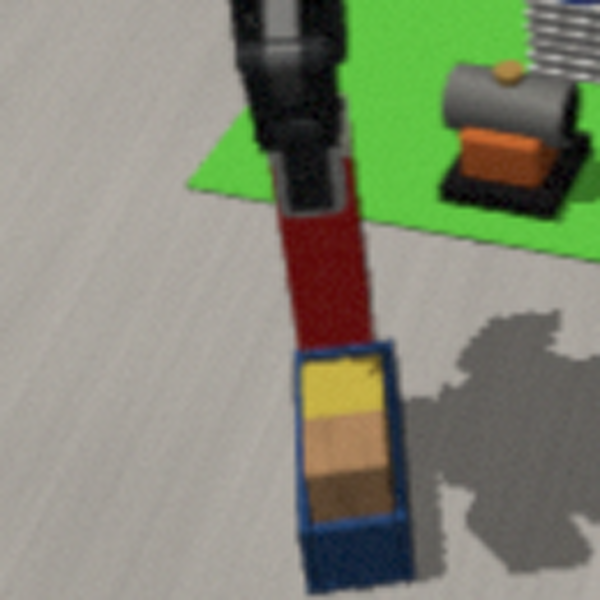

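play_rows --gripper '[1,1,1,1,1,1,1,1,1,1]' --pt "-10 0 0" --pt "-15 0 0" --pt "-15 0 0" --pt "-10 0 0" --pt "-3 0 0" --pt "0 0 0" --pt "0 0 0" --pt "0 0 0" --pt "0 0 0" --pt "0 0 0" --turn '[0,0,0,0,0,0.08,0.08,0.08,0.08,0.08]'

```text
time_s: 36.75
eef_pos: [0.5919, 0.2591, 0.164]
orientation: [-1.147, 1.27, 1.087]
ft_force: [0.0, -0.4, -0.8]
grip_width: 0.0254
```

```bash
python3 go.py .6107 -.0828 .16 81.6 10
```

```text
t 36.75 pos [0.5919 0.2591 0.164 ] yaw 82.8 tilt [ 0.02  -0.029] w 0.0254 F [ 0.  -0.4 -0.8] q [ 0.35  0.28  1.43 -0.03  1.43 -1.09]
turn/row 0.002 len/row 34.2
[1.0, -6.0, -34.0] [1.0, -6.0, -34.0] [1.0, -6.0, -34.0] [1.0, -6.0, -34.0] [1.0, -6.0, -34.0] [1.0, -6.0, -34.0] [1.0, -7.0, -34.0] [1.0, -7.0, -34.0] [1.0, -7.0, -34.0] [1.0, -7.0, -34.0]
```

play_rows --gripper '[1,1,1,1,1,1,1,1,1,1]' --pt "0 -4 -20" --pt "0 -6 -32" --pt "0 -7 -36" --pt "0 -7 -38" --pt "0 -7 -38" --pt "0 -7 -38" --pt "0 -7 -38" --pt "0 -7 -36" --pt "0 -6 -30" --pt "0 -3 -15" --turn '[0.002,0.002,0.002,0.002,0.002,0.002,0.002,0.002,0.002,0.002]'

```text
time_s: 37.58
eef_pos: [0.6055, -0.0754, 0.1699]
orientation: [-1.131, 1.28, 1.078]
ft_force: [-0.6, -0.2, -0.2]
grip_width: 0.0259
```

```bash
python3 go.py .6107 -.0828 .08 81.6 1
```

```text
t 37.58 pos [ 0.6055 -0.0754  0.1699] yaw 81.8 tilt [ 0.016 -0.028] w 0.0259 F [-0.6 -0.2 -0.2] q [-0.19  0.17  1.54 -0.02  1.41 -1.62]
turn/row 0.004 len/row 90.4
[90.2, -4.5, -4.3]
```

play_rows --gripper '[1,1,1,1,1,1,1,1,1,1]' --pt "8 -3 0" --pt "14 -1 0" --pt "16 0 0" --pt "16 0 0" --pt "10 0 0" --pt "5 0 0" --pt "2 0 0" --pt "0 0 0" --pt "0 0 0" --pt "0 0 0" --turn '[0,0,0,0,0,0,0,0,0,0]'

```text
time_s: 38.42
eef_pos: [0.6091, -0.0765, 0.0898]
orientation: [-1.127, 1.282, 1.081]
ft_force: [0.5, -0.3, -0.9]
grip_width: 0.0252
```

```bash
python3 go.py .6107 -.0828 .057 81.6 1;python3 - <<'E'
from h import *
u=snap('side','s25.png');t=snap('top','t25.png')
cv2.imwrite('pics/c25.png',np.hstack([cv2.resize(u['frame'][140:270,150:310],(400,325),interpolation=cv2.INTER_CUBIC),cv2.resize(t['frame'][130:260,220:380],(400,325),interpolation=cv2.INTER_CUBIC)])[:,:,::-1])
for p in(u,t): print([np.round(d['xyz'],4).tolist() for d in manip.tip_of(p,'plugbox_mid')])
E
```

```text
t 38.42 pos [ 0.6091 -0.0765  0.0898] yaw 81.8 tilt [ 0.011 -0.026] w 0.0252 F [ 0.5 -0.3 -0.9] q [-0.19  0.25  1.6  -0.02  1.28 -1.61]
turn/row 0.003 len/row 33.5
[33.0, -2.0, -5.2] 
[[0.6084, -0.0787, 0.0799], [0.54, -0.0731, 0.0059]]
[[0.611, -0.0737, 0.0851]]
```

View pics/c25.png

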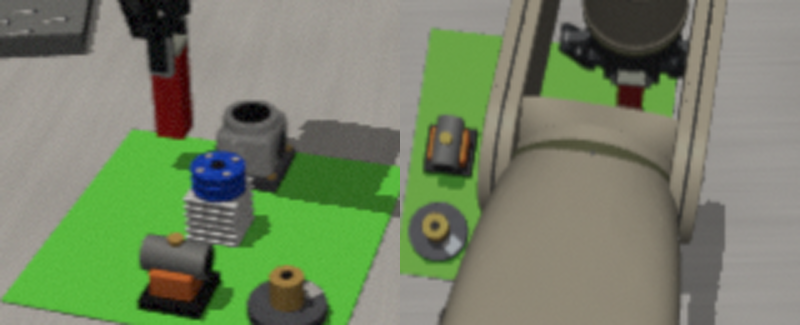

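play_rows --gripper '[1,1,1,1,1,1,1,1,1,1]' --pt "3 -1 -3" --pt "6 -1 -2" --pt "6 0 0" --pt "6 0 0" --pt "4 0 0" --pt "1 0 0" --pt "0 0 0" --pt "0 0 0" --pt "0 0 0" --pt "0 0 0" --turn '[0,0,0,0,0,0,0,0,0,0]'

```text
time_s: 39.45
eef_pos: [0.6112, -0.0842, 0.0618]
orientation: [-1.127, 1.282, 1.079]
ft_force: [-0.7, -0.4, -1.5]
grip_width: 0.0249
```

```bash
python3 go.py .6107 -.0828 .057 81.6 1;python3 - <<'E'
from h import *
u=snap('side','s26.png')
cv2.imwrite('pics/c26.png',np.hstack([cv2.resize(u['frame'][150:230,180:280],(800,600),interpolation=cv2.INTER_CUBIC)])[:,:,::-1])
E
```

```text
t 39.45 pos [ 0.6112 -0.0842  0.0618] yaw 81.7 tilt [ 0.013 -0.027] w 0.0249 F [-0.7 -0.4 -1.5] q [-0.21  0.29  1.61 -0.03  1.23 -1.62]
turn/row 0.002 len/row 5.0
[4.7, 0.8, 1.4]
```

View pics/c26.png

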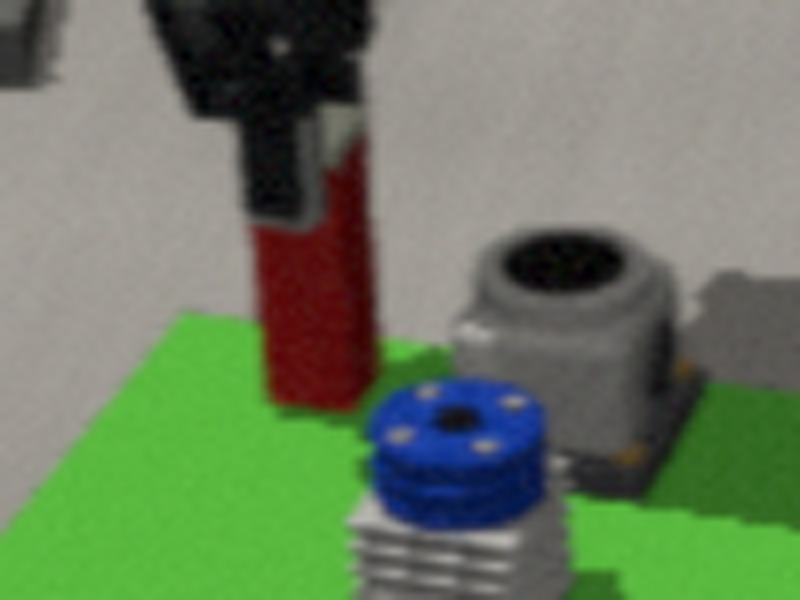

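play_rows --gripper '[1,1,1,1,1,1,1,1,1,1]' --pt "1 0 1" --pt "1 0 0" --pt "1 0 0" --pt "1 0 0" --pt "0 0 0" --pt "0 0 0" --pt "0 0 0" --pt "0 0 0" --pt "0 0 0" --pt "0 0 0" --turn '[0,0,0,0,0,0,0,0,0,0]'

```text
time_s: 40.33
eef_pos: [0.6122, -0.0832, 0.0585]
orientation: [-1.128, 1.281, 1.078]
ft_force: [-0.1, -0.2, -1.2]
grip_width: 0.0251
```

```bash
python3 go.py .6107 -.0828 .057 81.6 1;python3 - <<'E'
from h import *
u=snap('side','s27.png')
cv2.imwrite('pics/c27.png',np.hstack([cv2.resize(u['frame'][170:230,190:270],(800,600),interpolation=cv2.INTER_CUBIC)])[:,:,::-1])
E
```

```text
t 40.33 pos [ 0.6122 -0.0832  0.0585] yaw 81.7 tilt [ 0.014 -0.027] w 0.0251 F [-0.1 -0.2 -1.2] q [-0.2   0.29  1.61 -0.03  1.22 -1.62]
turn/row 0.002 len/row 2.2
[1.5, 1.6, 0.2]
```

View pics/c27.png

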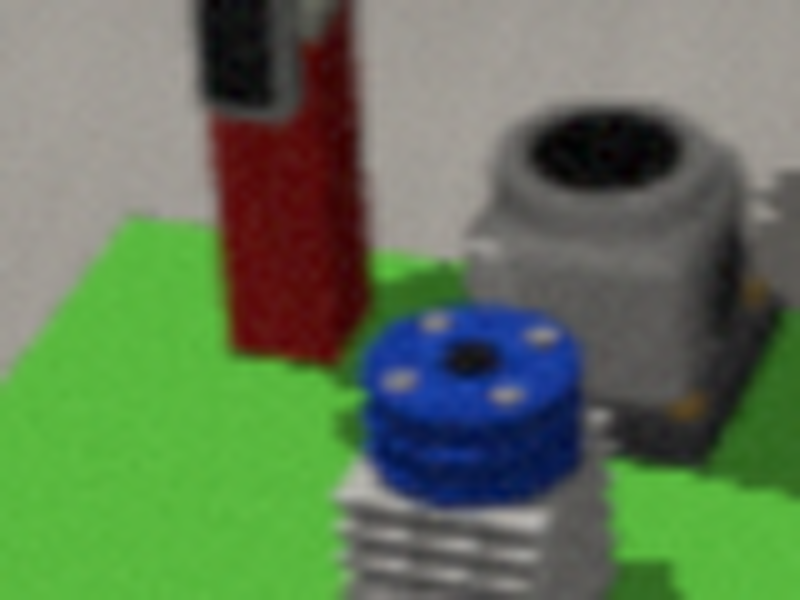

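play_rows --gripper '[1,1,1,1,1,1,1,1,1,1]' --pt "1 0 0" --pt "0.5 0 0" --pt "0.5 0 0" --pt "0 0 0" --pt "0 0 0" --pt "0 0 0" --pt "0 0 0" --pt "0 0 0" --pt "0 0 0" --pt "0 0 0" --turn '[0,0,0,0,0,0,0,0,0,0]'

```text
time_s: 41.22
eef_pos: [0.6127, -0.0834, 0.057]
orientation: [-1.129, 1.28, 1.077]
ft_force: [-0.3, -0.6, 0.3]
grip_width: 0.0255
```

play_rows --gripper '[1,1,0.7,0.65,0.6,0.5,0.3,0,0,0]' --pt "0.5 0 0" --pt "0 0 0" --pt "0 0 0" --pt "0 0 0" --pt "0 0 0" --pt "0 0 0" --pt "0 0 0" --pt "0 0 0" --pt "0 0 0" --pt "0 0 0" --turn '[0,0,0,0,0,0,0,0,0,0]'

```text
time_s: 42.05
eef_pos: [0.6127, -0.0834, 0.0563]
orientation: [-1.129, 1.28, 1.077]
ft_force: [-0.7, 0.7, -0.5]
grip_width: 0.0851
```

```bash
python3 - <<'E'
from h import *
u=snap('side','s28.png')
cv2.imwrite('pics/c28.png',np.hstack([cv2.resize(u['frame'][140:230,170:290],(800,600),interpolation=cv2.INTER_CUBIC)])[:,:,::-1])
E
```

```text
(no output)
```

View pics/c28.png

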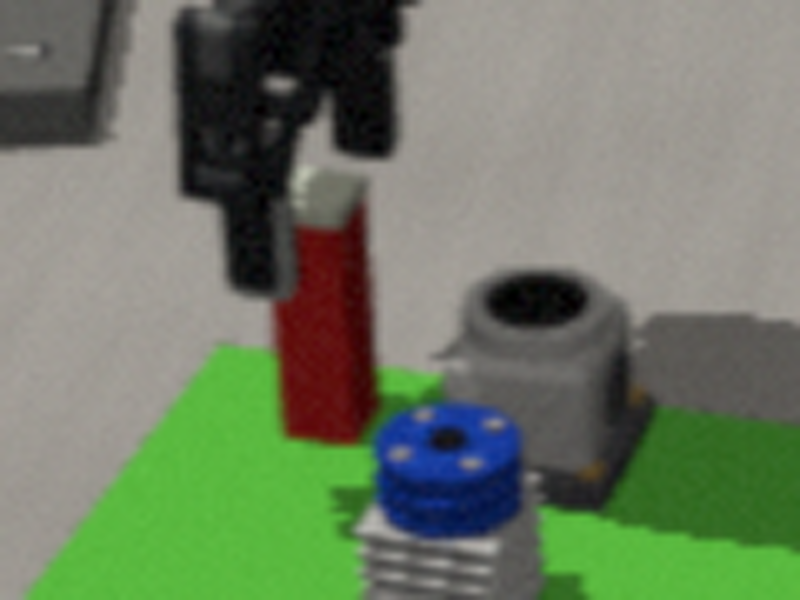

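Box stands free. Rising straight up, then moving clear to look.

play_rows --gripper '[0,0,0,0,0,0,0,0,0,0]' --pt "-8 0 0" --pt "-15 0 0" --pt "-25 0 0" --pt "-30 0 0" --pt "-30 0 0" --pt "-20 0 0" --pt "0 0 0" --pt "0 0 -30" --pt "0 0 -38" --pt "0 0 -38" --turn '[0,0,0,0,0,0,0,0,0,0]'

```text
time_s: 42.93
eef_pos: [0.5959, -0.1792, 0.196]
orientation: [-1.135, 1.273, 1.085]
ft_force: [0.5, 0.0, 0.4]
grip_width: 0.0857
```

play_rows --gripper '[0,0,0,0,0,0,0,0,0,0]' --pt "0 10 -38" --pt "0 10 -38" --pt "0 10 -38" --pt "0 10 -38" --pt "0 10 -30" --pt "0 10 -20" --pt "0 0 -5" --pt "0 0 0" --pt "0 0 0" --pt "0 0 0" --turn '[0,0,0,0,0,0,0,0,0,0]'

```text
time_s: 43.77
eef_pos: [0.5001, -0.3906, 0.1955]
orientation: [-1.129, 1.278, 1.083]
ft_force: [-0.6, 1.0, 0.6]
grip_width: 0.0854
```

```bash
python3 - <<'E'
from h import *
u=snap('side','s29.png');t=snap('top','t29.png')
th=np.radians(-8.45);A=np.array([[np.cos(th),np.sin(th)],[-np.sin(th),np.cos(th)]])
for nm,p in(('side',u),('top',t)):
  m=mat2(p); c=np.array(m[0])/1000; print(nm,'mat',np.round(m[0],1),m[2])
  for n in['crankcase','carb','cylinder_mid','head_mid','flywheel_mid','plugbox_mid','box_a_mid','box_b_mid']:
    print(n,[(np.round(d['xyz'],3).tolist(),'mat',np.round(A@(np.array(d['xyz'])[:2]-c)*1000,0).tolist()) for d in manip.tip_of(p,n)[:2]])
  for k,lo,hi,cx,cy,z,h in (('headtop',(105,150,60),(125,255,255),.551,.017,.065,.035),('hub',(15,100,60),(30,255,255),.4815,.119,.039,.03),('boxtop',(0,0,140),(180,50,255),.6115,-.083,.091,.025)):
    r=seg(p,lo,hi,cx,cy,z,h); print(k,r,[ (A@(np.array(q[0])-c)*1000).round(1).tolist() for q in r])
cv2.imwrite('pics/c29.png',np.hstack([cv2.resize(u['frame'][140:340,130:330],(400,400),interpolation=cv2.INTER_CUBIC),cv2.resize(t['frame'][120:270,200:350],(400,400),interpolation=cv2.INTER_CUBIC)])[:,:,::-1])
print(manip.read_state()['time_s'],manip.read_state()['eef_pos'])
E
```

```text
side mat [553.   17.7] 81.47862243652344
crankcase [([0.541, -0.073, 0.002], 'mat', [2.0, -92.0])]
carb [([0.564, 0.107, 0.001], 'mat', [-3.0, 90.0])]
cylinder_mid [([0.557, 0.017, 0.024], 'mat', [4.0, -0.0]), ([0.542, -0.072, 0.002], 'mat', [2.0, -91.0])]
head_mid [([0.554, 0.019, 0.053], 'mat', [1.0, 1.0])]
flywheel_mid [([0.485, 0.116, 0.026], 'mat', [-82.0, 88.0]), ([0.343, 0.286, 0.019], 'mat', [-247.0, 234.0])]
plugbox_mid [([0.613, -0.083, 0.046], 'mat', [74.0, -91.0])]
box_a_mid [([0.483, 0.117, 0.024], 'mat', [-84.0, 88.0]), ([0.584, 0.281, 0.027], 'mat', [-8.0, 265.0])]
box_b_mid []
headtop [((0.55, 0.0261), 41.6, 59.0, 'yaw%90', np.float64(9.6))] [[-4.2, 7.8]]
hub [((0.4817, 0.1283), 24.2, 44.0, 'yaw%90', np.float64(6.3))] [[-86.8, 98.9]]
boxtop [((0.6117, -0.0828), 49.6, 49.6, 'yaw%90', np.float64(0.0))] [[72.8, -90.8]]
top mat [550.5  16.2] 81.60655212402344
crankcase [([0.539, -0.072, 0.007], 'mat', [1.0, -89.0]), ([0.554, 0.016, 0.053], 'mat', [3.0, 0.0])]
carb [([0.568, 0.104, 0.006], 'mat', [5.0, 90.0]), ([0.551, 0.015, 0.0], 'mat', [1.0, -1.0])]
cylinder_mid [([0.552, 0.016, 0.02], 'mat', [2.0, -1.0])]
head_mid [([0.555, 0.02, 0.053], 'mat', [4.0, 4.0]), ([0.566, 0.107, 0.005], 'mat', [2.0, 92.0])]
flywheel_mid [([0.341, 0.29, 0.02], 'mat', [-248.0, 240.0]), ([0.48, 0.12, 0.023], 'mat', [-84.0, 92.0])]
plugbox_mid [([0.616, -0.082, 0.05], 'mat', [79.0, -88.0])]
box_a_mid [([0.585, 0.281, 0.03], 'mat', [-5.0, 267.0])]
box_b_mid [([0.579, 0.308, 0.028], 'mat', [-15.0, 292.0])]
headtop [((0.5474, 0.0169), 43.8, 39.7, 'yaw%90', np.float64(2.4))] [[-3.2, 0.2]]
hub [((0.4793, 0.1177), 27.6, 24.5, 'yaw%90', np.float64(19.7))] [[-85.4, 89.9]]
boxtop [((0.6113, -0.0839), 26.1, 25.5, 'yaw%90', np.float64(82.6))] [[74.8, -90.1]]
44.6667 [ 0.49973182 -0.39148324  0.19591065]
```

View pics/c29.png

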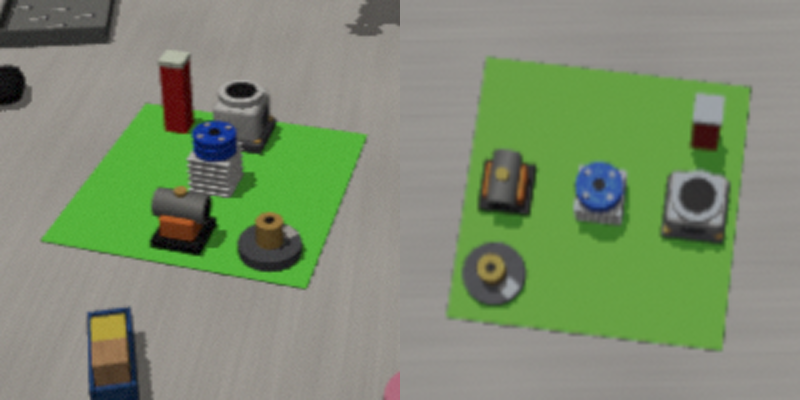

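```bash
python3 - <<'E'
from h import *
u=manip.get_image('side');t=manip.get_image('top')
im=np.hstack([cv2.resize(np.ascontiguousarray(rect(p,.5517+d,.0169+e,.065,half=.03,sc=.0002)),(400,400)) for p,d,e in((t,-.0012,-.0007),(u,.0012,.0007))])
for o in(0,400):
  cv2.line(im,(o+200,0),(o+200,400),(255,255,0),1);cv2.line(im,(o,200),(o+400,200),(255,255,0),1)
cv2.imwrite('pics/c30.png',im[:,:,::-1])
E
```

```text
(no output)
```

View pics/c30.png

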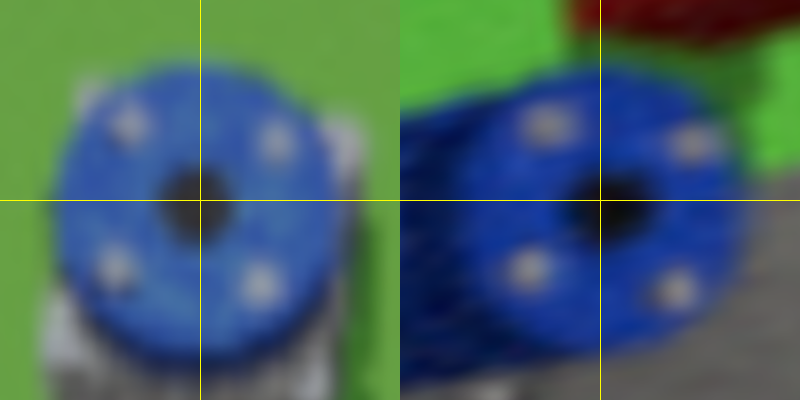

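The plug hole sits within about 1.5 mm of the mat's centre in both views. Everything checks out, so I'm handing in.

```bash
python3 -c "
from bench import manip
print(manip.sign_off())"
```

```text
the job is handed in; nothing more can be done
None
```

The engine is laid out on the mat and the job is handed in, at about 45 s of the 123 s allowed. The sign-off reports no verdict.

My last picture checks, with distances in the mat's axes:

| Part | Measured | Should be |
|---|---|---|
| Cylinder | about 1 mm from the mat's centre, square within about 0.5° (measured just after placing it) | within 15 mm, about 12.6° |
| Head | within about 1.5 mm of the mat's centre | centred on the cylinder within 8 mm |
| Flywheel | about 85 mm in front of the carburettor, sideways error under 2 mm | about 85 mm |
| Plug box | 73–75 mm behind the crankcase, about 1 mm sideways, square within about 1° | about 73 mm |

- **Short boxes:** both are still standing in the crate, and the networks place them within about 3 mm of where they started. The side view missed the brown box in the final check, so that one rests on the top view and the picture.
- **Robot:** the gripper was open and clear of everything at hand-in.
- **Pink flywheel:** it was left alone.

**What disagreed:**
- **Fingertips:** they stood roughly 6–19 mm behind the reported TCP, not 11 mm ahead as the interface text says. My first try at the head therefore closed above it without moving it, and I set the later heights from pictures.
- **Cameras:** the two views disagree by about 2 mm, so I averaged them.
- **Cylinder position:** the network was a few mm off my own measurement, so I used mine.

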